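Hand-cure dental models on both sides on an indexing turntable

TASK

Stand the printed dental models from the draining mat, teeth up, close together on the mirror plate of the turntable, then take the lit curing lamp and, from the open side of the table and shining straight across towards the amber screen, hold it steady for four seconds so that all the models stand in its beam. Lay the lamp down, turn the table by its post half a turn (two clicks) to its far stop, and give the other side of the models the same four seconds. Finish with the models still standing on the mirror plate and the lamp lying squarely back in the middle of its charging pad, and leave the bottle, beaker and scraper where they are.

Things in the scene. Friction and masses are not known exactly. Their poses are not given: they have to be found in the camera images.
- station: curing station, fixed to the bench, its yaw varies: a low round black base (radius 105 mm) under a turntable, with an upright amber acrylic screen (300 mm long, 170 mm high) on its -y side, parallel to its x axis, 165 mm from the turntable's axis. The other (+y) side is open. Origin: on the bench, on the turntable's axis; z up
- turntable (a joint): angle of the turntable (black disc, radius 120 mm, top 36 mm above the bench), rad: grows clockwise seen from above; clicks (spring detents) at 0, pi/2 and pi, end stops at -0.1 and pi + 0.1. Starts at the click 0. A detent takes about 1.5 N at the post to overcome; the disc settles into the nearest click by itself once it is let go within about 0.5 rad of it
- plate (a point): middle of the top of the round mirror-steel plate (radius 75 mm, 2 mm thick) fixed in the centre of the disc, 38 mm above the bench; turns with the disc: its x and y axes are the station's at joint 0
- post (a point): top of the turning post of the turntable: an upright bare metal pin of 16 mm diameter that stands 40 mm out of the disc, 105 mm from the axis, its top 76 mm above the bench. At joint 0 it is on the station's -x side; it passes round the open +y side to the +x side at pi
- model_a: printed beige dental section model (loose, 35 g, may be absent): a flat block 40 mm long (x) by 30 mm wide (y) by 12 mm high with a row of two broad and two narrower teeth along x on top, 24 mm high in all; the best grip is across the 30 mm. Origin: centre of its underside, z up through the teeth
- model_b: printed beige dental section model (loose, 35 g, may be absent): a flat block 38 mm long (x) by 30 mm wide (y) by 12 mm high with a row of six slim front teeth along x on top, 24 mm high in all; the best grip is across the 30 mm. Origin: centre of its underside, z up through the teeth
- model_c: printed beige dental section model (loose, 35 g, may be absent): a flat block 36 mm long (x) by 30 mm wide (y) by 12 mm high with a row of three broad molars along x on top, 24 mm high in all; the best grip is across the 30 mm. Origin: centre of its underside, z up through the teeth
- model_d: printed beige dental section model (loose, 35 g, may be absent): a flat block 34 mm long (x) by 30 mm wide (y) by 12 mm high with a row of four small teeth along x on top, 24 mm high in all; the best grip is across the 30 mm. Origin: centre of its underside, z up through the teeth
- model_a_mid (a point): middle of model_a, 12 mm above its underside: the point the beam must cover
- model_b_mid (a point): middle of model_b, 12 mm above its underside: the point the beam must cover
- model_c_mid (a point): middle of model_c, 12 mm above its underside: the point the beam must cover
- model_d_mid (a point): middle of model_d, 12 mm above its underside: the point the beam must cover
- mat: black ribbed draining mat, fixed, 250 (x) by 210 (y) by 3 mm, where the models stand at first. Origin: centre of its underside
- lamp: hand-held UV curing lamp (loose, about 300 g), already lit, T-shaped, lying flat: white handle 135 mm long (x -85 to 50 mm), 34 wide (y), 34 high; at its +x end a black head (x 48 to 78 mm), 120 wide, 40 high, with a violet window on its +x face. Handle and head share one flat underside. Origin: on the underside, about below the centre of mass: grip the handle there, across its 34 mm; z up
- lens (a point): centre of the lamp's window, 80 mm ahead (+x) of the lamp's origin and 20 mm above its underside. The beam runs along +x, 120 mm wide (y +-60) and 40 mm high (z +-20); it cures what lies 40 to 210 mm in front
- pad: white charging pad of the lamp, fixed, 240 (x) by 150 (y) by 4 mm, flat. The lamp lies on it at first, its x along the pad's. Origin: centre of its underside
- resin_bottle: black resin bottle, radius 40 mm, 190 mm high (bystander). Origin: centre of its underside
- beaker: clear beaker, radius 38 mm, 100 mm high (bystander). Origin: centre of its underside
- scraper: scraper lying on the bench, 190 mm long (bystander)

How it is judged (in metres and radians):
On the way, in this order (a step that is already met when the one before it is completed fails the run):
1. every model stands teeth up on the mirror plate, let go and at rest, the table still at its first click (horizontal distance between each of model_a, model_b, model_c, model_d and plate below 0.062 m and angle between each of model_a, model_b, model_c, model_d's own z axis and vertical below 0.15 rad and z of model_a in the frame of plate between -0.006 and 0.006 m and z of model_b in the frame of plate between -0.006 and 0.006 m and z of model_c in the frame of plate between -0.006 and 0.006 m and z of model_d in the frame of plate between -0.006 and 0.006 m and linear speed of each of model_a, model_b, model_c, model_d below 0.02 m/s and contact force between each of model_a, model_b, model_c, model_d and the fingers below 0.05 N and value of joint turntable below 0.15 rad), for 0.3 s.
2. the lamp is held steady on the open side, pointing at the screen, with all the models in its beam, for 3 s (x of model_a_mid in the frame of lens between 0.04 and 0.21 m and y of model_a_mid in the frame of lens between -0.06 and 0.06 m and z of model_a_mid in the frame of lens between -0.02 and 0.02 m and x of model_b_mid in the frame of lens between 0.04 and 0.21 m and y of model_b_mid in the frame of lens between -0.06 and 0.06 m and z of model_b_mid in the frame of lens between -0.02 and 0.02 m and x of model_c_mid in the frame of lens between 0.04 and 0.21 m and y of model_c_mid in the frame of lens between -0.06 and 0.06 m and z of model_c_mid in the frame of lens between -0.02 and 0.02 m and x of model_d_mid in the frame of lens between 0.04 and 0.21 m and y of model_d_mid in the frame of lens between -0.06 and 0.06 m and z of model_d_mid in the frame of lens between -0.02 and 0.02 m and angle between the x axis of lens and the y axis of station, either way round below 0.3 rad and y of lens in the frame of station above 0.05 m and linear speed of lamp below 0.03 m/s and angular speed of lamp below 0.2 rad/s and contact force between lamp and the fingers above 1 N and horizontal distance between each of model_a, model_b, model_c, model_d and plate below 0.062 m and angle between each of model_a, model_b, model_c, model_d's own z axis and vertical below 0.15 rad and z of model_a in the frame of plate between -0.006 and 0.006 m and z of model_b in the frame of plate between -0.006 and 0.006 m and z of model_c in the frame of plate between -0.006 and 0.006 m and z of model_d in the frame of plate between -0.006 and 0.006 m and value of joint turntable below 0.15 rad), for 3 s.
3. the table is turned to its far stop (value of joint turntable above 2.99159 rad), for 0.3 s.
4. the lamp is again held steady on the models from the open side for 3 s (x of model_a_mid in the frame of lens between 0.04 and 0.21 m and y of model_a_mid in the frame of lens between -0.06 and 0.06 m and z of model_a_mid in the frame of lens between -0.02 and 0.02 m and x of model_b_mid in the frame of lens between 0.04 and 0.21 m and y of model_b_mid in the frame of lens between -0.06 and 0.06 m and z of model_b_mid in the frame of lens between -0.02 and 0.02 m and x of model_c_mid in the frame of lens between 0.04 and 0.21 m and y of model_c_mid in the frame of lens between -0.06 and 0.06 m and z of model_c_mid in the frame of lens between -0.02 and 0.02 m and x of model_d_mid in the frame of lens between 0.04 and 0.21 m and y of model_d_mid in the frame of lens between -0.06 and 0.06 m and z of model_d_mid in the frame of lens between -0.02 and 0.02 m and angle between the x axis of lens and the y axis of station, either way round below 0.3 rad and y of lens in the frame of station above 0.05 m and linear speed of lamp below 0.03 m/s and angular speed of lamp below 0.2 rad/s and contact force between lamp and the fingers above 1 N and horizontal distance between each of model_a, model_b, model_c, model_d and plate below 0.062 m and angle between each of model_a, model_b, model_c, model_d's own z axis and vertical below 0.15 rad and z of model_a in the frame of plate between -0.006 and 0.006 m and z of model_b in the frame of plate between -0.006 and 0.006 m and z of model_c in the frame of plate between -0.006 and 0.006 m and z of model_d in the frame of plate between -0.006 and 0.006 m and value of joint turntable above 2.99159 rad), for 3 s.
At the end, for the whole second after the job is handed in: Every model stands teeth up (9 deg) on the mirror plate, centre within 62 mm of its middle; table within 0.15 rad of its far click (pi); lamp lies flat on its pad, origin within 45 mm (pad x) and 35 mm (pad y) of the middle, within 17 deg of the pad's length; all released and at rest (horizontal distance between each of model_a, model_b, model_c, model_d and plate below 0.062 m and angle between each of model_a, model_b, model_c, model_d's own z axis and vertical below 0.15 rad and z of model_a in the frame of plate between -0.006 and 0.006 m and z of model_b in the frame of plate between -0.006 and 0.006 m and z of model_c in the frame of plate between -0.006 and 0.006 m and z of model_d in the frame of plate between -0.006 and 0.006 m and linear speed of each of model_a, model_b, model_c, model_d, lamp below 0.02 m/s and contact force between each of model_a, model_b, model_c, model_d and the fingers below 0.05 N and value of joint turntable above 2.99159 rad and x of lamp in the frame of pad between -0.045 and 0.045 m and y of lamp in the frame of pad between -0.035 and 0.035 m and z of lamp in the frame of pad between -0.002 and 0.01 m and angle between lamp's own z axis and vertical below 0.1 rad and angle between the x axis of lamp and the x axis of pad, either way round below 0.3 rad); the robot touches nothing.
It fails at once if the resin bottle is moved by more than 30 mm (distance of resin_bottle from where it was at the start of the episode above 0.03 m).
It fails at once if the beaker is moved by more than 30 mm (distance of beaker from where it was at the start of the episode above 0.03 m).
It fails at once if the scraper is moved by more than 30 mm (distance of scraper from where it was at the start of the episode above 0.03 m).
Of model_a, model_b, model_c, model_d only 2 to 3 are there at a start; the rules pass over those that are not, and their reading is None.
At some moment in a run one of model_a, model_b, model_c, model_d, lamp may be knocked a few centimetres aside while the robot is not near it.
Once in a run the grip may slacken for a moment while it holds something.
It also fails if it takes over 210 s, if anything falls off the work surface, if the arm or the gripper's body presses on something with over 40 N, if the wrist force passes 120 N, or if a joint passes its speed limit or range.

ROBOT

A 7-joint arm with a two-finger parallel gripper is mounted at the origin on the work surface. World frame = base frame: x ahead of the robot, y to its left, z up, the work surface at z = 0. Lengths are in mm, angles in rad, forces in N, time in s.
With the tool pointing down it reaches from about 425 to 875 mm from the base axis. Payload 4.7 kg.
Tool frame: the origin (TCP) lies at the very end of the fingers, on their centre line; the grasp point (between the pads) lies tcp_to_grasp behind it (tcp_to_grasp is the distance from the TCP to the grasp point, in mm); z points along the fingers, y is the line along which they close (so a half turn about z gives the same grasp; the last joint's range is limited). The gripper opens to 85 mm and grips with 20 to 120 N. Pads are 22 mm wide; open, the fingers measure 114 mm over their backs; the gripper's body (76 mm by 85 mm) begins 54 mm behind the grasp point. The pads swing forward as they close: fully open they stand 13 mm farther back than shut.
Start: joints at [-1.208, 0.321, -0.07, 1.45, 0.023, 1.371, -0.057], TCP at [222.178, 610.87, 231.349] pointing down, gripper open.
Joint ranges: [-2.86, 2.86], [-0.3, 2.09], [-1.38, 1.24], [0.06, 2.45], [-1.56, 4.7], [0.09, 2.05], [-2.69, 2.69]. Speed limits (rad/s): [2.57, 2.57, 3.14, 3.14, 3.14, 3.14, 3.14].

INTERFACE

Orientations are given as a 3x3 rotation matrix whose columns are the frame's x, y, z axes.
In Python, from bench import get_obs, camera, calibration, close_job, tcp_to_grasp gives the robot as it stands.
- The arm moves only by the tool jog_arm, never from a script. Its argument "increments" is a list of rows, each a list of 2 entries, a list of its own where there are three numbers: the shift along the world's x, y, z each as a share of 75 cm, from -1 to 1, then the turn about the world's z as a share of pi rad, from -1 to 1. In form: [[[x, y, z], roll], ...]. A call has exactly 5 rows; each row is the pose to reach, as a shift and turn from the pose commanded when the call began, turning the shorter way round; what a row does not reach only later rows make up. A row lasts 1/12 s, in which the tool goes at most 41.7 mm and 7.16 degrees, less where a joint would pass 70% of its speed; a pose out of reach is approached as far as the arm can. A call with a number of a shift or a turn outside -1 to 1 is refused whole. A call with a gripper value outside its range is refused whole. "grip" is the closure, from -1 (fully open) to 1 (shut), set as the call begins (left out, the last holds). The fingers move at their own pace and stop on an object; "newtons" is the grip in N (left out, the last holds). Time passes only in rows, so rows that repeat a pose let the fingers close, or fill a call up. It gives the time, the measured TCP pose, the force, the opening and the grip force at its end, in the units of the state.
- get_obs(): the state, without advancing time (a new reading comes with each control period).
- camera(name): name is "scene" or "top" or "wrist"; returns the picture (400x640x3 uint8, blue, green, red); there is no depth.
- calibration(name): a dict with "mtx" (3x3 intrinsics, pixels), "world_from_camera" (4x4, takes a point from camera to world coordinates). Camera axes: x right, y up, looking along -z (the intrinsics and any distortion apply to the point x, -y, -z); pixel columns grow to the right and rows downward; lengths in mm; the calibration is good to about 2 mm. The wrist camera is an equidistant fisheye: a pixel r from the principal point sees the ray r / f radians off the axis. A picture is of the moment at which its call begins: read the wrist's pose just before it. calibration takes no time and is no camera call; for the wrist camera it gives the pose at the moment of the call.
- close_job(): hands the job in; it is judged then, once.
The state is a dict: "t": time; "q": joint angles; "joint_vel": joint speeds; "effort": joint torques, N m; "tool_pos": TCP position; "tcp_rot": TCP orientation; "force": force on the tool from outside, world axes, zero at the start; "torque": the same for the moment, N m; "opening": finger opening in mm; "grasp_force": force on a finger pad.
Only numpy, scipy, OpenCV 4.12 (cv2) and the standard library are available. Lean on these libraries where they do the work, as an engineer would, in place of code of your own. Each camera call takes 0.05 s, during which the arm holds its last target. There are 200 camera calls.

## Working session

There is one attempt and no reset: what is moved stays moved. The work goes in short steps, Python scripts to look and compute and a tool call to move; the robot and the scene stay as the last step left them, time stands still between calls to the robot, and variables do not carry over. Pictures are saved under pics/ and viewed, at most 14 in all, crops included, and the job is handed in when it is done.

Besides the shell and the picture viewer there is one more tool, called after "Request:" as name(argument=value, ...), one argument or row to a line, values as JSON. jog_arm: Moves the arm, as the interface text tells. Its arguments: {"type":"object","properties":{"increments":{"type":"array","items":{"type":"array"}},"grip":{"type":"number"},"newtons":{"type":"number"}},"required":["increments"]}

```bash
ls; mkdir -p pics; cat > h.py <<'E'
import numpy as np, cv2
from bench import get_obs, camera, calibration, close_job, tcp_to_grasp
def ray(name,u,v,c=None):
    c=c or calibration(name); K=np.array(c["mtx"]); T=np.array(c["world_from_camera"])
    x=(u-K[0,2])/K[0,0]; y=(v-K[1,2])/K[1,1]
    if name=="wrist":
        r=np.hypot(x,y); s=np.sin(r)/r if r>1e-9 else 1; d=np.array([x*s,-y*s,-np.cos(r)])
    else: d=np.array([x,-y,-1.])
    return T[:3,3], T[:3,:3]@d
def onz(name,u,v,z,c=None):
    o,d=ray(name,u,v,c); return o+d*(z-o[2])/d[2]
def px(name,p,c=None):
    c=c or calibration(name); K=np.array(c["mtx"]); T=np.array(c["world_from_camera"])
    q=T[:3,:3].T@(np.array(p,float)-T[:3,3]); q=np.array([q[0],-q[1],-q[2]])
    if name=="wrist":
        n=np.hypot(q[0],q[1]); t=np.arctan2(n,q[2]); q=np.array([q[0]/n*t,q[1]/n*t,1])
    else: q=q/q[2]
    return (K@q)[:2]
E
python3 - <<'E'
from h import *
for n in ("top","scene"):
    cv2.imwrite(f"pics/{n}0.png",camera(n)); c=calibration(n); print(n,np.round(c["mtx"],1).tolist(),np.round(c["world_from_camera"],3).tolist(),[k for k in c])
print(tcp_to_grasp, get_obs())
E
```

```text
pics
top [[418.2, 0.0, 319.5], [0.0, 418.2, 197.7], [0.0, 0.0, 1.0]] [[0.007, 0.99, -0.143, 373.888], [-1.0, 0.01, 0.017, 13.693], [0.018, 0.143, 0.99, 1341.301], [0.0, 0.0, 0.0, 1.0]] ['mtx', 'world_from_camera']
scene [[379.9, 0.0, 318.9], [0.0, 379.9, 199.8], [0.0, 0.0, 1.0]] [[0.135, -0.703, 0.698, 1183.655], [0.991, 0.082, -0.11, -72.581], [0.02, 0.707, 0.707, 725.701], [0.0, 0.0, 0.0, 1.0]] ['mtx', 'world_from_camera']
18.700000000000003 {'t': 0.1, 'q': array([-1.20793281,  0.3217721 , -0.07008216,  1.45155382,  0.02262224,
        1.37080616, -0.05692493]), 'joint_vel': array([-0.00013454, -0.00171002, -0.00096629, -0.00415939,  0.00039474,
        0.00025546,  0.0007598 ]), 'effort': array([-1.01122183e-03, -4.94881904e+01, -3.84771572e-01, -3.15211058e+01,
        1.30174326e-02,  7.47458485e-03, -9.29849733e-06]), 'tool_pos': array([222.01694114, 610.39305921, 230.31736848]), 'tcp_rot': array([[-9.39797702e-01,  3.41730947e-01, -4.88604090e-04],
       [ 3.41731277e-01,  9.39796202e-01, -1.68320730e-03],
       [-1.16015755e-04, -1.74884565e-03, -9.99998464e-01]]), 'force': array([-0.04549553, -0.73841992,  0.08900999]), 'torque': array([-0.00756703,  0.02160464,  0.03122209]), 'grasp_force': 0.0, 'opening': 85.78168982989206}
```

View pics/top0.png

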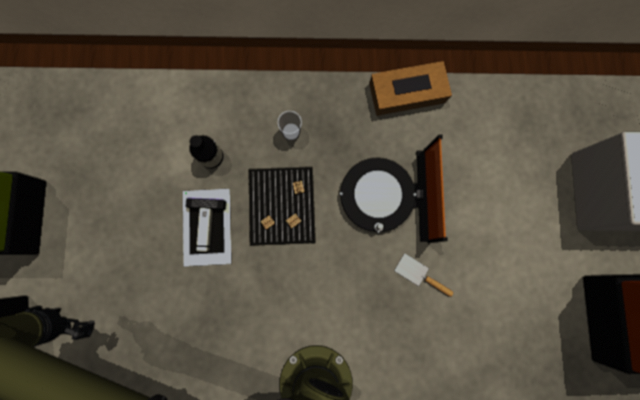

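View pics/scene0.png

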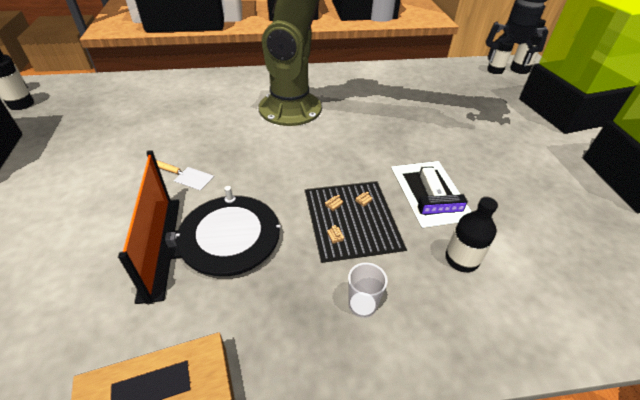

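The top view shows the lamp on its pad at about (205,228), three models on the mat at (298,187), (267,222) and (294,221), the turntable at (378,194), its post at (378,228), and the screen to the right at (432,190). The scene view agrees, with the screen at left and the post at (228,193).

```bash
python3 - <<'E'
from h import *
for n,u,v,z in [("plate",378,194,38),("post",378,226,76),("bottle",204,152,190),("beaker",290,130,50),("lampcoarse",204,228,38),("head",206,203,44),("m1",298,187,20),("m2",267,222,20),("m3",294,221,20),("scr1",419,150,0),("scr2",421,240,0),("mat",281,206,3),("pad",207,228,4),("scraper",410,269,3),("box",411,90,40)]:
    print(n,onz("top",u,v,z).round(0))
print(onz("scene",228,232,38).round(),onz("scene",335,235,20).round(),onz("scene",334,203,20).round(),onz("scene",365,199,20).round())
o=get_obs();c=calibration("wrist");T=np.array(c["world_from_camera"]);print(np.round(c["mtx"],1).tolist(),T.round(3).tolist(),(np.array(o["tcp_rot"]).T@(T[:3,3]-o["tool_pos"])).round(1))
E
```

```text
plate [ 576. -194.   38.]
post [ 472. -187.   76.]
bottle [667. 319. 190.]
beaker [778.  87.  50.]
lampcoarse [464. 349.  38.]
head [541. 344.  44.]
m1 [599.  60.  20.]
m2 [486. 156.  20.]
m3 [489.  71.  20.]
scr1 [ 730. -338.    0.]
scr2 [ 434. -336.    0.]
mat [539. 114.   3.]
pad [466. 348.   4.]
scraper [ 342. -298.    3.]
box [ 922. -307.   40.]
[ 586. -192.   38.] [610.  59.  20.] [503.  74.  20.] [498. 158.  20.]
[[309.7, 0.0, 318.7], [0.0, 309.7, 201.7], [0.0, 0.0, 1.0]] [[0.342, -0.896, -0.282, 149.518], [0.94, 0.326, 0.104, 637.373], [-0.001, -0.301, 0.954, 372.837], [0.0, 0.0, 0.0, 1.0]] [  77.3    0.3 -142.5]
```

Request:
jog_arm(
  increments=[
    [[0.141,-0.222,0.02],0],
    [[0.141,-0.222,0.02],0],
    [[0.141,-0.222,0.02],0],
    [[0.141,-0.222,0.02],0],
    [[0.141,-0.222,0.02],0],
  ],
  grip=-1,
)

```text
t: 0.52
tool_pos: [330.2, 440.7, 246.2]
tcp_rot: [[-0.939, 0.345, 0.001], [0.345, 0.939, -0.001], [-0.001, -0.001, -1.0]]
force: [0.4, -0.5, -0.6]
opening: 85.4
grasp_force: 0.0
```

Request:
jog_arm(
  increments=[
    [[0.141,-0.222,0.02],0],
    [[0.141,-0.222,0.02],0],
    [[0.141,-0.222,0.02],0],
    [[0.141,-0.222,0.02],0],
    [[0.141,-0.222,0.02],0],
  ],
)

```text
t: 0.93
tool_pos: [435.4, 273.9, 261.5]
tcp_rot: [[-0.939, 0.345, 0.001], [0.345, 0.939, -0.001], [-0.001, -0.001, -1.0]]
force: [-0.3, 0.4, 0.2]
opening: 85.8
grasp_force: 0.0
```

Request:
jog_arm(
  increments=[
    [[0.141,-0.222,0.02],0],
    [[0.141,-0.222,0.02],0],
    [[0.141,-0.222,0.02],0],
    [[0.141,-0.222,0.02],0],
    [[0.141,-0.222,0.02],0],
  ],
)

```text
t: 1.35
tool_pos: [540.7, 107.2, 276.5]
tcp_rot: [[-0.939, 0.345, 0.001], [0.345, 0.939, -0.001], [-0.001, -0.001, -1.0]]
force: [0.3, -0.5, 0.6]
opening: 85.4
grasp_force: 0.0
```

Request:
jog_arm(
  increments=[
    [[0,0,0],0],
    [[0,0,0],0],
    [[0,0,0],0],
    [[0,0,0],0],
    [[0,0,0],0],
  ],
)

```text
t: 1.77
tool_pos: [538.7, 113.1, 276.1]
tcp_rot: [[-0.941, 0.339, -0.001], [0.339, 0.941, 0.0], [0.001, 0.0, -1.0]]
force: [0.2, 0.7, 0.2]
opening: 85.3
grasp_force: 0.0
```

```bash
python3 - <<'E'
from h import *
c=calibration("wrist");im=camera("wrist");np.save("c1.npy",np.array(c["world_from_camera"]));cv2.imwrite("pics/w1.png",im)
o=get_obs();print(o["t"],o["tool_pos"],np.round(o["tcp_rot"],3).tolist(),o["q"].round(2))
E
```

```text
1.8167 [538.7900646  112.9211752  276.17828487] [[-0.941, 0.339, -0.0], [0.339, 0.941, 0.0], [0.0, 0.0, -1.0]] [-0.61  0.09  0.38  1.65 -0.03  1.42  1.  ]
```

View pics/w1.png

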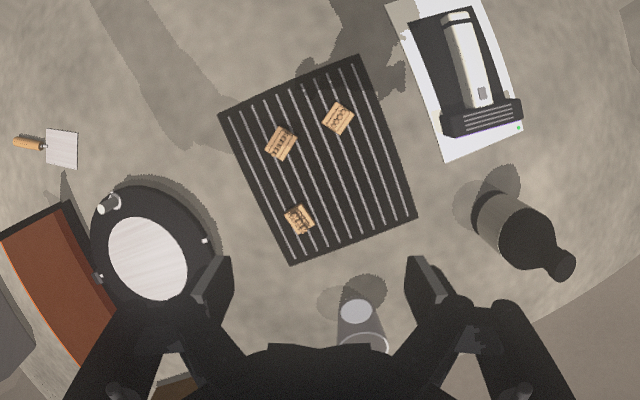

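The wrist view shows the mat with models at (281,143), (338,118) and (298,219). The lamp lies at (468,70) with its head towards (482,118). The plate is at (148,258), the post at (108,204), the bottle at (500,220) and the beaker at (357,320).

```bash
cat > det.py <<'E'
from h import *
def models(im,c,z=15,amin=150):
    hsv=cv2.cvtColor(im,cv2.COLOR_BGR2HSV)
    m=cv2.inRange(hsv,(8,60,70),(28,200,255)); m=cv2.morphologyEx(m,cv2.MORPH_CLOSE,np.ones((5,5)))
    out=[]
    for k in cv2.findContours(m,cv2.RETR_EXTERNAL,cv2.CHAIN_APPROX_NONE)[0]:
        if not amin<cv2.contourArea(k)<9000: continue
        P=np.array([onz("wrist",u,v,z,c)[:2] for u,v in k[:,0,:]],np.float32)
        r=cv2.minAreaRect(P); out.append((k[:,0].mean(0),r))
    return out
E
python3 - <<'E'
from det import *
im=cv2.imread("pics/w1.png");c=dict(calibration("wrist"));c["world_from_camera"]=np.load("c1.npy")
for p,r in models(im,c): print(p.round(),np.round(r[0],1),np.round(r[1],1),round(r[2],1))
a=[cv2.resize(im[v-25:v+25,u-25:u+25],(260,260),interpolation=cv2.INTER_CUBIC) for u,v in((281,143),(338,118),(298,219))]
cv2.imwrite("pics/crop1.png",np.hstack(a))
for n,u,v,z in [("pl",148,258,38),("post",108,199,76),("padA",386,3,4),("padB",446,162,4),("padC",524,130,4),("matA",217,114,3),("matB",290,266,3),("matC",418,217,3),("matD",360,54,3),("headL",443,134,40),("headR",523,118,40),("h1",440,17,34),("h2",473,11,34)]: print(n,onz("wrist",u,v,z,c).round(1))
E
```

```text
[174. 390.] [ 901.6 -370.6] [ 57.2 185.6] 11.5
[ 61. 282.] [ 603.5 -500.8] [382.2 316.8] 2.5
[300. 219.] [600.3  62.7] [40.2 33.2] 15.1
[ 28. 143.] [ 292.  -378.4] [111.3  20.1] 58.4
[280. 143.] [493.1  76.4] [31.3 40.4] 37.6
[337. 118.] [487.8 158.1] [31.7 35.4] 36.4
pl [ 575.2 -181.8   38. ]
post [ 465.7 -167.9   76. ]
padA [356.2 275.6   4. ]
padB [594.7 287.7   4. ]
padC [587.2 435.5   4. ]
matA [423.3   7.    3. ]
matB [671.5  19.    3. ]
matC [661.5 225.9   3. ]
matD [415.6 215.9   3. ]
headL [546.7 280.4  40. ]
headR [559.6 412.2  40. ]
h1 [398.6 330.1  34. ]
h2 [398.8 383.   34. ]
```

View pics/crop1.png

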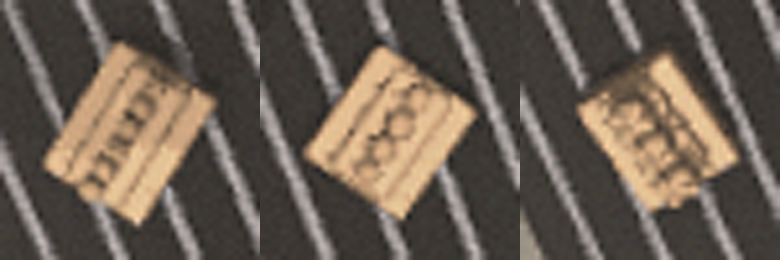

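The crop shows, left to right: six slim teeth (model_b), four small teeth (model_d), and broad teeth (model_a or model_c). I'll go above model_b first.

Request:
jog_arm(
  increments=[
    [[-0.061,-0.049,-0.235],-0.181],
    [[-0.061,-0.049,-0.235],-0.181],
    [[-0.061,-0.049,-0.235],-0.181],
    [[-0.061,-0.049,-0.235],-0.181],
    [[-0.061,-0.049,-0.235],-0.181],
  ],
)

```text
t: 2.23
tool_pos: [488.9, 73.8, 95.4]
tcp_rot: [[-0.604, 0.797, -0.007], [0.797, 0.604, -0.002], [0.003, -0.007, -1.0]]
force: [-0.3, 0.1, -0.3]
opening: 85.5
grasp_force: 0.0
```

Request:
jog_arm(
  increments=[
    [[0,0,0],0],
    [[0,0,0],0],
    [[0,0,0],0],
    [[0,0,0],0],
    [[0,0,0],0],
  ],
)

```text
t: 2.65
tool_pos: [495.4, 75.5, 102.0]
tcp_rot: [[-0.609, 0.793, 0.004], [0.793, 0.609, 0.001], [-0.001, 0.004, -1.0]]
force: [0.3, 0.2, 0.4]
opening: 85.2
grasp_force: 0.0
```

```bash
python3 - <<'E'
from det import *
c=calibration("wrist");im=camera("wrist");cv2.imwrite("pics/w2.png",im)
for p,r in models(im,c): print(p.round(),np.round(r[0],1),np.round(r[1],1),round(r[2],1))
o=get_obs();R=np.array(o["tcp_rot"]);print(o["t"],o["tool_pos"],np.degrees(np.arctan2(R[1,1],R[0,1])),o["q"].round(2))
E
```

```text
[ 45. 346.] [ 292.9 -374.3] [125.9  22.7] 59.6
[394. 283.] [596.7  63.1] [38.3 34.8] 12.8
[317. 204.] [494.9  76.6] [33.5 43.7] 37.4
[376. 117.] [487.  157.6] [31.4 34.6] 35.9
[ 8. 37.] [102.   29.6] [ 56.1 112.1] 45.3
2.7 [495.11670663  75.316355   101.67892363] 37.51094070188195 [-0.6   0.11  0.42  1.99 -0.05  1.05  0.5 ]
```

View pics/w2.png

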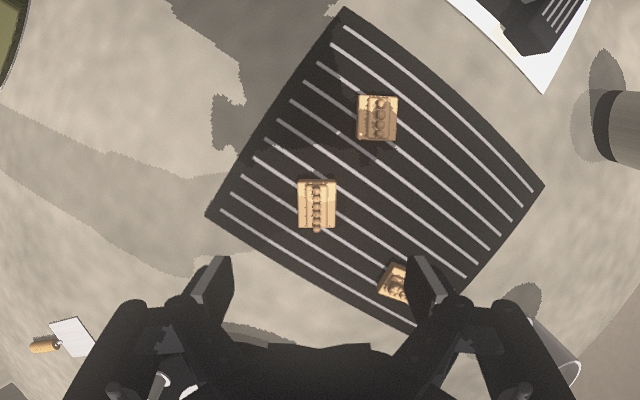

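model_b, at (317,204), is squarely between the fingers. I'll go down and grip it.

Request:
jog_arm(
  increments=[
    [[0,0.001,-0.03],0],
    [[0,0.001,-0.065],0],
    [[0,0.001,-0.095],0],
    [[0,0.001,-0.115],0],
    [[0,0.001,-0.125],0],
  ],
)

```text
t: 3.12
tool_pos: [492.9, 75.4, 4.9]
tcp_rot: [[-0.608, 0.794, -0.002], [0.794, 0.608, -0.001], [0.001, -0.002, -1.0]]
force: [-0.1, 0.1, 0.3]
opening: 85.2
grasp_force: 0.0
```

Request:
jog_arm(
  increments=[
    [[0,0,0],0],
    [[0,0,0],0],
    [[0,0,0],0],
    [[0,0,0],0],
    [[0,0,0],0],
  ],
  grip=1,
  newtons=40,
)

```text
t: 3.53
tool_pos: [494.9, 75.7, 7.8]
tcp_rot: [[-0.608, 0.794, 0.003], [0.794, 0.608, 0.001], [-0.001, 0.003, -1.0]]
force: [-0.8, 0.4, 1.8]
opening: 28.9
grasp_force: 39.5
```

Request:
jog_arm(
  increments=[
    [[0,0,0],0],
    [[0,0,0],0],
    [[0,0,0],0],
    [[0,0,0],0],
    [[0,0,0],0],
  ],
)

```text
t: 3.95
tool_pos: [495.0, 75.7, 7.7]
tcp_rot: [[-0.608, 0.794, 0.003], [0.794, 0.608, 0.001], [-0.001, 0.003, -1.0]]
force: [-0.4, 0.3, 6.2]
opening: 28.6
grasp_force: 40.1
```

Request:
jog_arm(
  increments=[
    [[0,0,0.02],0],
    [[0,0,0.06],0],
    [[0,0,0.11],0],
    [[0.01,-0.01,0.16],0.02],
    [[0.02,-0.03,0.2],0.05],
  ],
)

```text
t: 4.37
tool_pos: [509.0, 54.7, 159.2]
tcp_rot: [[-0.729, 0.684, 0.002], [0.684, 0.729, 0.002], [-0.0, 0.003, -1.0]]
force: [2.4, 0.1, -0.4]
opening: 28.9
grasp_force: 39.7
```

Request:
jog_arm(
  increments=[
    [[0.02,-0.04,0.01],0.03],
    [[0.03,-0.09,0.02],0.06],
    [[0.05,-0.14,0.03],0.09],
    [[0.06,-0.18,0.04],0.12],
    [[0.07,-0.22,0.04],0.15],
  ],
)

```text
t: 4.78
tool_pos: [562.3, -114.3, 188.3]
tcp_rot: [[-0.96, 0.281, 0.003], [0.281, 0.96, -0.0], [-0.003, 0.001, -1.0]]
force: [0.9, -0.0, -0.6]
opening: 28.8
grasp_force: 39.7
```

Request:
jog_arm(
  increments=[
    [[0.01,-0.04,0.01],0.02],
    [[0.02,-0.06,0.01],0.05],
    [[0.02,-0.08,0.01],0.07],
    [[0.02,-0.095,0.01],0.07],
    [[0.02,-0.1,0.01],0.07],
  ],
)

```text
t: 5.2
tool_pos: [575.4, -189.7, 193.8]
tcp_rot: [[-0.997, 0.074, -0.0], [0.074, 0.997, -0.001], [0.0, -0.001, -1.0]]
force: [-1.2, -0.3, -0.7]
opening: 28.4
grasp_force: 39.7
```

Request:
jog_arm(
  increments=[
    [[0,0,0],0],
    [[0,0,0],0],
    [[0,0,0],0],
    [[0,0,0],0],
    [[0,0,0],0],
  ],
)

```text
t: 5.62
tool_pos: [576.4, -185.9, 193.9]
tcp_rot: [[-0.998, 0.068, 0.0], [0.068, 0.998, 0.001], [-0.0, 0.001, -1.0]]
force: [0.6, -0.0, -0.3]
opening: 28.5
grasp_force: 39.7
```

```bash
python3 - <<'E'
from det import *
c=calibration("wrist");im=camera("wrist");cv2.imwrite("pics/w3.png",im);np.save("c3.npy",np.array(c["world_from_camera"]))
o=get_obs();R=np.array(o["tcp_rot"]);print(o["t"],o["tool_pos"],np.degrees(np.arctan2(R[1,1],R[0,1])),o["q"].round(2),o["opening"])
E
```

```text
5.6667 [ 576.33052495 -186.22315859  193.88299163] 86.10026706445716 [-0.2   0.27  0.56  1.64 -0.15  1.28  1.89] 28.196294251592164
```

View pics/w3.png

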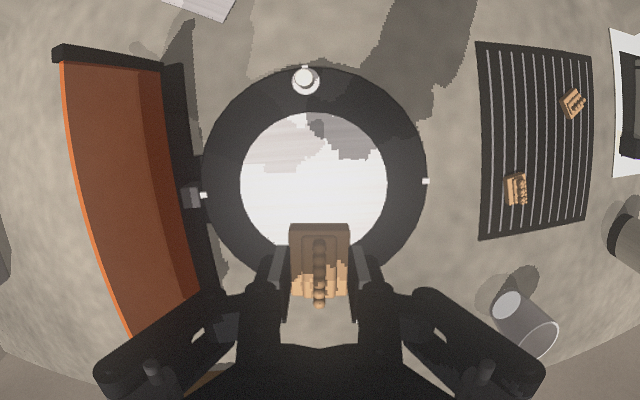

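The wrist view shows the plate around (314,185), the post's head near (304,77), index marks at (203,195) and (425,181), and model_b upright in the fingers.

```bash
python3 - <<'E'
from det import *
from scipy.optimize import least_squares
im=cv2.imread("pics/w3.png");c=dict(calibration("wrist"));c["world_from_camera"]=np.load("c3.npy")
g=cv2.cvtColor(im,cv2.COLOR_BGR2GRAY).astype(float)
def edge(z,r0,r1,sign,ctr):
    P=[]
    for a in np.radians(np.arange(90,271,4)) :
        best=None;rs=np.arange(r0,r1,0.5)
        v=[]
        for r in rs:
            u,w=px("wrist",[ctr[0]+r*np.cos(a),ctr[1]+r*np.sin(a),z],c); v.append(cv2.getRectSubPix(g.astype(np.float32),(1,1),(float(u),float(w)))[0,0])
        d=sign*np.gradient(np.convolve(v,np.ones(5)/5,'same'))[4:-4]; i=d.argmax()
        if d[i]>3: P.append([ctr[0]+rs[i+4]*np.cos(a),ctr[1]+rs[i+4]*np.sin(a)])
    P=np.array(P)
    f=least_squares(lambda q:np.hypot(P[:,0]-q[0],P[:,1]-q[1])-q[2],[*ctr,(r0+r1)/2],loss='soft_l1').x
    return f.round(1),len(P)
ctr=np.array([574,-188.])
print(edge(38,60,90,-1,ctr))
print(edge(36,105,135,1,ctr))
for n,u,v,z in[("m1",203,195,36),("m2",425,181,36),("m3",305,66,36),("post",304,76,76),("scr",187,290,0),("scr",165,70,0)]: print(n,onz("wrist",u,v,z,c).round(1))
E
python3 -c "
import cv2;im=cv2.imread('pics/w3.png');cv2.imwrite('pics/crop3.png',cv2.resize(im[50:130,240:370],None,fx=5,fy=5))"
```

```text
(array([ 578.1, -191.4,   74.6]), 46)
(array([ 575.7, -190.9,  118.1]), 42)
m1 [ 578.2 -308.3   36. ]
m2 [579.  -74.9  36. ]
m3 [ 458.5 -190.4   36. ]
post [ 472.3 -190.4   76. ]
scr [ 720.9 -378.2    0. ]
scr [ 434.4 -353.2    0. ]
```

View pics/crop3.png

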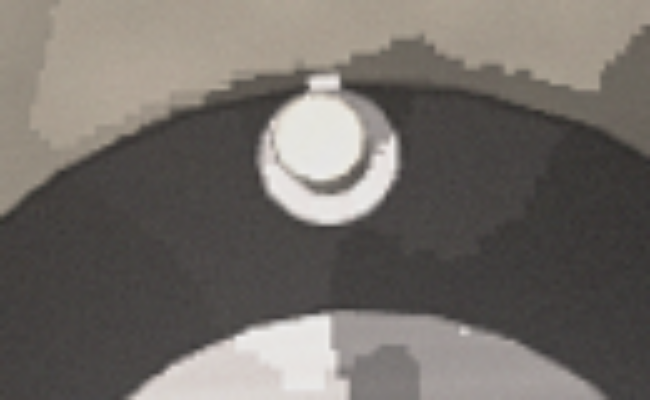

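Plate centre is about (577.5,-191) and the station yaw is about 0. I'll place model_b at +44 mm along x.

Request:
jog_arm(
  increments=[
    [[0.02,-0.003,-0.04],0.01],
    [[0.04,-0.006,-0.08],0.02],
    [[0.06,-0.006,-0.12],0.0217],
    [[0.06,-0.006,-0.15],0.0217],
    [[0.06,-0.006,-0.175],0.0217],
  ],
)

```text
t: 6.08
tool_pos: [620.9, -190.5, 59.9]
tcp_rot: [[-1.0, -0.0, -0.002], [-0.0, 1.0, 0.001], [0.002, 0.001, -1.0]]
force: [0.1, -0.4, 0.2]
opening: 28.8
grasp_force: 39.7
```

Request:
jog_arm(
  increments=[
    [[0,0,-0.01],0],
    [[0,0,-0.018],0],
    [[0,0,-0.024],0],
    [[0,0,-0.025],0],
    [[0,0,-0.025],0],
  ],
)

```text
t: 6.5
tool_pos: [621.8, -191.8, 44.9]
tcp_rot: [[-1.0, 0.001, 0.002], [0.001, 1.0, -0.0], [-0.002, -0.0, -1.0]]
force: [-0.5, -0.4, 0.0]
opening: 29.0
grasp_force: 39.7
```

Request:
jog_arm(
  increments=[
    [[0,0,0],0],
    [[0,0,0],0],
    [[0,0,0],0],
    [[0,0,0],0],
    [[0,0,0],0],
  ],
)

```text
t: 6.92
tool_pos: [621.3, -191.7, 44.2]
tcp_rot: [[-1.0, 0.001, 0.001], [0.001, 1.0, 0.0], [-0.001, 0.0, -1.0]]
force: [-0.5, -0.4, -1.0]
opening: 28.6
grasp_force: 39.7
```

Request:
jog_arm(
  increments=[
    [[0,0,-0.001],0],
    [[0,0,-0.001],0],
    [[0,0,-0.001],0],
    [[0,0,-0.001],0],
    [[0,0,-0.001],0],
  ],
)

```text
t: 7.33
tool_pos: [621.1, -191.6, 43.0]
tcp_rot: [[-1.0, 0.001, -0.0], [0.001, 1.0, 0.0], [0.0, 0.0, -1.0]]
force: [0.2, -0.1, 0.9]
opening: 28.6
grasp_force: 39.7
```

Request:
jog_arm(
  increments=[
    [[0,0,0],0],
    [[0,0,0],0],
    [[0,0,0],0],
    [[0,0,0],0],
    [[0,0,0],0],
  ],
  grip=-1,
)

```text
t: 7.75
tool_pos: [621.2, -191.7, 43.2]
tcp_rot: [[-1.0, 0.001, 0.0], [0.001, 1.0, 0.0], [-0.0, 0.0, -1.0]]
force: [-0.4, -0.0, 0.3]
opening: 84.6
grasp_force: 0.0
```

Request:
jog_arm(
  increments=[
    [[0,0,0.01],0],
    [[0,0,0.03],0],
    [[0,0,0.07],0],
    [[0,0,0.11],0],
    [[0,0,0.15],0],
  ],
)

```text
t: 8.17
tool_pos: [620.9, -191.7, 157.2]
tcp_rot: [[-1.0, 0.001, -0.0], [0.001, 1.0, -0.0], [0.0, -0.0, -1.0]]
force: [0.8, -0.6, -0.3]
opening: 85.1
grasp_force: 0.0
```

Request:
jog_arm(
  increments=[
    [[-0.015,0.04,0],-0.03],
    [[-0.03,0.08,0],-0.06],
    [[-0.05,0.13,0],-0.09],
    [[-0.07,0.18,0],-0.12],
    [[-0.09,0.23,0],-0.15],
  ],
)

```text
t: 8.58
tool_pos: [552.9, -17.9, 156.3]
tcp_rot: [[-0.888, 0.46, 0.001], [0.46, 0.888, 0.0], [-0.001, 0.001, -1.0]]
force: [1.7, 0.4, 0.5]
opening: 85.7
grasp_force: 0.0
```

Request:
jog_arm(
  increments=[
    [[-0.02,0.05,0],-0.03],
    [[-0.04,0.1,-0.01],-0.06],
    [[-0.06,0.16,-0.03],-0.09],
    [[-0.08,0.21,-0.05],-0.12],
    [[-0.09,0.236,-0.07],-0.15],
  ],
)

```text
t: 9.0
tool_pos: [485.6, 161.7, 104.3]
tcp_rot: [[-0.585, 0.811, 0.003], [0.811, 0.585, 0.003], [0.001, 0.004, -1.0]]
force: [2.0, -0.4, -0.4]
opening: 85.5
grasp_force: 0.0
```

Request:
jog_arm(
  increments=[
    [[0,0,0],0],
    [[0,0,0],0],
    [[0,0,0],0],
    [[0,0,0],0],
    [[0,0,0],0],
  ],
)

```text
t: 9.42
tool_pos: [487.4, 156.4, 104.0]
tcp_rot: [[-0.585, 0.811, 0.002], [0.811, 0.585, 0.0], [-0.001, 0.002, -1.0]]
force: [-0.6, -0.5, 0.2]
opening: 85.5
grasp_force: 0.0
```

```bash
cat > look.py <<'E'
from det import *
import sys
c=calibration("wrist");im=camera("wrist");cv2.imwrite(f"pics/{sys.argv[1]}.png",im);np.save(f"{sys.argv[1]}.npy",np.array(c["world_from_camera"]))
for p,r in models(im,c,float(sys.argv[2]) if len(sys.argv)>2 else 15): print(p.round(),np.round(r[0],1),np.round(r[1],1),round(r[2],1))
o=get_obs();R=np.array(o["tcp_rot"]);print(o["t"],o["tool_pos"].round(1),np.degrees(np.arctan2(R[1,1],R[0,1])).round(1),o["q"].round(2),round(o["opening"],1))
E
python3 look.py w4
```

```text
[ 54. 375.] [ 291.7 -373.1] [127.7  24.3] 57.6
[356. 336.] [597.   68.7] [41.1 34.3] 18.8
[326. 203.] [489.1 160.6] [39.1 39.5] 29.5
9.4667 [487.2 156.6 103.8] 35.8 [-0.77  0.13  0.44  1.96 -0.06  1.06  0.32] 85.2
```

Request:
jog_arm(
  increments=[
    [[0.001,0.002,-0.03],0],
    [[0.001,0.002,-0.065],0],
    [[0.001,0.002,-0.095],0],
    [[0.001,0.002,-0.118],0],
    [[0.001,0.002,-0.128],0],
  ],
)

```text
t: 9.88
tool_pos: [485.8, 157.9, 5.0]
tcp_rot: [[-0.586, 0.81, -0.003], [0.81, 0.586, -0.002], [0.0, -0.003, -1.0]]
force: [-0.3, 0.7, 0.9]
opening: 85.1
grasp_force: 0.0
```

Request:
jog_arm(
  increments=[
    [[0,0,0],0],
    [[0,0,0],0],
    [[0,0,0],0],
    [[0,0,0],0],
    [[0,0,0],0],
  ],
  grip=1,
)

```text
t: 10.3
tool_pos: [488.1, 159.8, 8.6]
tcp_rot: [[-0.587, 0.81, 0.002], [0.81, 0.587, 0.001], [-0.0, 0.003, -1.0]]
force: [0.0, -0.4, 1.5]
opening: 28.7
grasp_force: 39.4
```

Request:
jog_arm(
  increments=[
    [[0,0,0],0],
    [[0,0,0],0],
    [[0,0,0],0],
    [[0,0,0],0],
    [[0,0,0],0],
  ],
)

```text
t: 10.72
tool_pos: [488.1, 159.8, 8.5]
tcp_rot: [[-0.587, 0.81, 0.002], [0.81, 0.587, 0.001], [-0.0, 0.003, -1.0]]
force: [-1.1, -1.0, 6.4]
opening: 29.1
grasp_force: 40.0
```

```bash
python3 look.py w5
```

```text
[321. 271.] [490.7 156.4] [30.  48.5] 35.5
10.7667 [488.1 159.9   8.5] 35.9 [-0.74  0.28  0.42  2.03 -0.15  0.86  0.38] 28.6
```

Request:
jog_arm(
  increments=[
    [[0,0,0.02],0],
    [[0,0,0.05],0],
    [[0,0,0.09],0],
    [[0,0,0.12],0],
    [[0,0,0.15],0],
  ],
)

```text
t: 11.18
tool_pos: [487.0, 159.4, 121.3]
tcp_rot: [[-0.587, 0.81, 0.001], [0.81, 0.587, 0.001], [-0.0, 0.001, -1.0]]
force: [0.3, 0.3, 0.1]
opening: 28.6
grasp_force: 39.7
```

Request:
jog_arm(
  increments=[
    [[0.01,-0.04,0],0.03],
    [[0.02,-0.08,0],0.06],
    [[0.03,-0.13,0],0.09],
    [[0.045,-0.18,0],0.12],
    [[0.06,-0.23,0],0.15],
  ],
)

```text
t: 11.6
tool_pos: [532.1, -14.4, 120.1]
tcp_rot: [[-0.893, 0.45, 0.001], [0.45, 0.893, 0.001], [-0.001, 0.001, -1.0]]
force: [0.8, -0.7, -1.5]
opening: 28.7
grasp_force: 39.7
```

Request:
jog_arm(
  increments=[
    [[0.015,-0.05,0],0.03],
    [[0.03,-0.1,0],0.07],
    [[0.04,-0.16,0],0.11],
    [[0.055,-0.21,0],0.14],
    [[0.059,-0.238,0],0.15],
  ],
)

```text
t: 12.02
tool_pos: [576.7, -192.9, 119.8]
tcp_rot: [[-1.0, -0.005, 0.001], [-0.005, 1.0, 0.0], [-0.001, 0.0, -1.0]]
force: [1.4, 0.6, -0.5]
opening: 28.1
grasp_force: 39.7
```

Request:
jog_arm(
  increments=[
    [[0,0,0],0],
    [[0,0,-0.01],0],
    [[0,0,-0.03],0],
    [[0,0,-0.05],0],
    [[0,0,-0.065],0],
  ],
)

```text
t: 12.43
tool_pos: [575.6, -189.2, 69.1]
tcp_rot: [[-1.0, -0.001, -0.002], [-0.001, 1.0, 0.002], [0.002, 0.002, -1.0]]
force: [-0.1, -0.1, -0.8]
opening: 28.5
grasp_force: 39.7
```

Request:
jog_arm(
  increments=[
    [[0,0,0],0],
    [[0,0,0],0],
    [[0,0,0],0],
    [[0,0,0],0],
    [[0,0,0],0],
  ],
)

```text
t: 12.85
tool_pos: [576.8, -191.6, 71.8]
tcp_rot: [[-1.0, 0.001, 0.002], [0.001, 1.0, -0.0], [-0.002, -0.0, -1.0]]
force: [-0.4, -0.1, 0.3]
opening: 28.3
grasp_force: 39.7
```

```bash
python3 look.py w6 50
```

```text
[322. 282.] [ 608.4 -190.9] [80.4 42.1] 7.0
[580. 239.] [584.8  16.2] [43.9 40.1] 13.8
12.9 [ 576.7 -191.7   71.7] 89.9 [-0.19  0.4   0.57  1.76 -0.24  1.06  2.03] 28.8
```

View pics/w6.png

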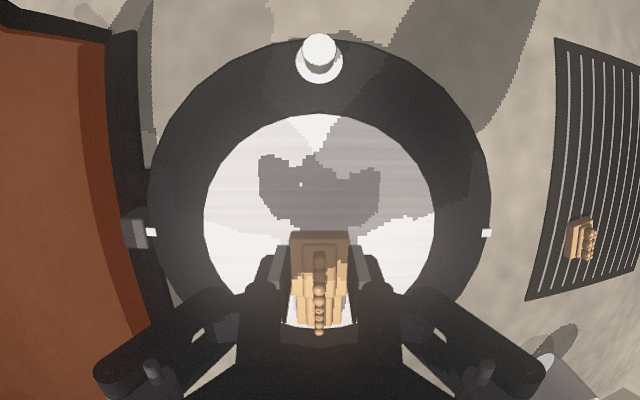

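model_b stands behind model_d, and d is centred over the plate at (320,260). The third model is still on the mat at (580,239). I'll set d down and go on.

Request:
jog_arm(
  increments=[
    [[0,0,-0.01],0],
    [[0,0,-0.02],0],
    [[0,0,-0.03],0],
    [[0,0,-0.036],0],
    [[0,0,-0.037],0],
  ],
)

```text
t: 13.32
tool_pos: [575.5, -191.4, 43.5]
tcp_rot: [[-1.0, 0.001, -0.002], [0.001, 1.0, 0.002], [0.002, 0.002, -1.0]]
force: [-5.7, 1.3, 15.0]
opening: 28.8
grasp_force: 41.3
```

Request:
jog_arm(
  increments=[
    [[0,0,0],0],
    [[0,0,0],0],
    [[0,0,0],0],
    [[0,0,0],0],
    [[0,0,0],0],
  ],
)

```text
t: 13.73
tool_pos: [575.4, -191.4, 43.6]
tcp_rot: [[-1.0, 0.001, -0.002], [0.001, 1.0, 0.001], [0.002, 0.001, -1.0]]
force: [-4.6, 1.5, 8.1]
opening: 28.5
grasp_force: 40.7
```

Request:
jog_arm(
  increments=[
    [[0,0,0],0],
    [[0,0,0],0],
    [[0,0,0],0],
    [[0,0,0],0],
    [[0,0,0],0],
  ],
  grip=-1,
)

```text
t: 14.15
tool_pos: [576.1, -191.6, 42.7]
tcp_rot: [[-1.0, 0.001, -0.0], [0.001, 1.0, 0.0], [0.0, 0.0, -1.0]]
force: [0.2, 0.8, 0.4]
opening: 84.9
grasp_force: 0.0
```

Request:
jog_arm(
  increments=[
    [[0,0,0.01],0],
    [[0,0,0.03],0],
    [[0,0,0.07],0],
    [[0,0,0.11],0],
    [[0,0,0.15],0],
  ],
)

```text
t: 14.57
tool_pos: [575.8, -191.8, 157.2]
tcp_rot: [[-1.0, 0.001, -0.0], [0.001, 1.0, -0.0], [0.0, -0.0, -1.0]]
force: [1.0, -1.0, 0.2]
opening: 85.3
grasp_force: 0.0
```

Request:
jog_arm(
  increments=[
    [[0,0.04,0],0.02],
    [[0.005,0.09,0],0.04],
    [[0.01,0.14,0],0.06],
    [[0.015,0.19,0],0.083],
    [[0.02,0.24,0],0.083],
  ],
)

```text
t: 14.98
tool_pos: [591.2, -10.1, 156.5]
tcp_rot: [[-0.966, -0.259, 0.001], [-0.259, 0.966, 0.0], [-0.001, 0.0, -1.0]]
force: [0.8, -0.4, -0.7]
opening: 85.2
grasp_force: 0.0
```

Request:
jog_arm(
  increments=[
    [[0.004,0.04,0],0],
    [[0.008,0.07,-0.02],0],
    [[0.008,0.095,-0.04],0],
    [[0.008,0.1,-0.05],0],
    [[0.008,0.1,-0.06],0],
  ],
)

```text
t: 15.4
tool_pos: [596.8, 64.9, 110.1]
tcp_rot: [[-0.966, -0.26, -0.001], [-0.26, 0.966, 0.0], [0.001, 0.0, -1.0]]
force: [-0.1, -0.1, -0.2]
opening: 85.5
grasp_force: 0.0
```

Request:
jog_arm(
  increments=[
    [[0,0,0],0],
    [[0,0,0],0],
    [[0,0,0],0],
    [[0,0,0],0],
    [[0,0,0],0],
  ],
)

```text
t: 15.82
tool_pos: [597.7, 62.3, 111.4]
tcp_rot: [[-0.967, -0.255, 0.001], [-0.255, 0.967, 0.0], [-0.001, -0.0, -1.0]]
force: [0.4, -0.4, 0.0]
opening: 85.3
grasp_force: 0.0
```

```bash
python3 look.py w7
```

```text
[ 40. 340.] [ 995.6 -361.1] [188.4 463. ] 60.4
[316. 206.] [601.9  60.5] [42.7 33.8] 12.7
[ 49. 147.] [ 615.1 -226.5] [ 51.5 100.6] 89.7
15.8667 [597.6  62.6 111.3] 104.8 [-0.5   0.32  0.42  1.74 -0.14  1.12  1.79] 85.2
```

View pics/w7.png

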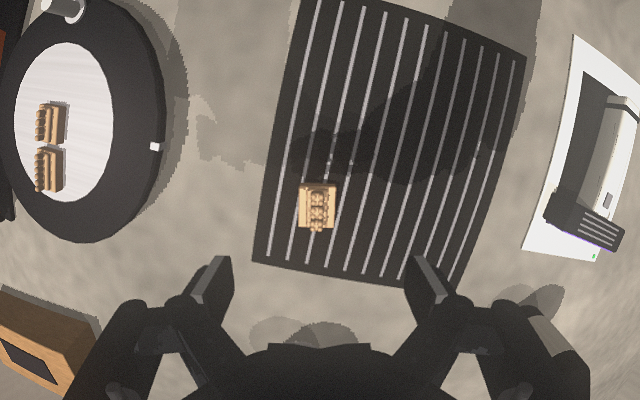

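Two models stand on the plate at about (48,123) and (47,168). The third sits between the fingers at (316,206).

Request:
jog_arm(
  increments=[
    [[0.003,-0.001,-0.03],-0.006],
    [[0.003,-0.001,-0.065],-0.006],
    [[0.003,-0.001,-0.1],-0.006],
    [[0.003,-0.001,-0.127],-0.006],
    [[0.003,-0.001,-0.138],-0.006],
  ],
)

```text
t: 16.28
tool_pos: [597.3, 62.3, 4.2]
tcp_rot: [[-0.971, -0.238, -0.005], [-0.238, 0.971, -0.001], [0.005, 0.0, -1.0]]
force: [-0.1, -0.2, -0.3]
opening: 85.3
grasp_force: 0.0
```

Request:
jog_arm(
  increments=[
    [[0,0,0],0],
    [[0,0,0],0],
    [[0,0,0],0],
    [[0,0,0],0],
    [[0,0,0],0],
  ],
  grip=1,
)

```text
t: 16.7
tool_pos: [600.9, 62.8, 9.0]
tcp_rot: [[-0.971, -0.239, 0.003], [-0.239, 0.971, 0.001], [-0.003, 0.0, -1.0]]
force: [-0.8, 0.4, 1.1]
opening: 28.7
grasp_force: 39.4
```

Request:
jog_arm(
  increments=[
    [[0,0,0],0],
    [[0,0,0],0],
    [[0,0,0],0],
    [[0,0,0],0],
    [[0,0,0],0],
  ],
)

```text
t: 17.12
tool_pos: [600.9, 62.8, 8.9]
tcp_rot: [[-0.971, -0.239, 0.003], [-0.239, 0.971, 0.001], [-0.003, 0.0, -1.0]]
force: [-0.8, -0.2, 7.3]
opening: 28.5
grasp_force: 40.0
```

Request:
jog_arm(
  increments=[
    [[0,0,0.02],0],
    [[0,0,0.05],0],
    [[0,0,0.09],0],
    [[0,0,0.12],0],
    [[0,0,0.15],0],
  ],
)

```text
t: 17.53
tool_pos: [599.5, 62.6, 121.3]
tcp_rot: [[-0.971, -0.239, 0.001], [-0.239, 0.971, 0.0], [-0.001, 0.0, -1.0]]
force: [0.0, 0.5, -0.7]
opening: 28.4
grasp_force: 39.6
```

```bash
python3 look.py w8
```

```text
[ 53. 347.] [ 993.2 -360. ] [250.2 415.5] 11.3
[319. 263.] [664.2  78.9] [87.9 54.8] 13.8
[ 56. 149.] [ 614.2 -224.3] [50.  99.8] 89.6
[ 3. 55.] [ 503.4 -353.3] [124.1  35.9] 18.9
17.5833 [602.4  62.8 126.2] 103.8 [-0.51  0.31  0.43  1.72 -0.14  1.14  1.77] 28.5
```

Request:
jog_arm(
  increments=[
    [[-0.01,-0.04,0],-0.02],
    [[-0.02,-0.08,0],-0.04],
    [[-0.03,-0.12,0],-0.06],
    [[-0.04,-0.17,0],-0.07],
    [[-0.05,-0.22,0],-0.077],
  ],
)

```text
t: 18.0
tool_pos: [560.3, -105.1, 119.3]
tcp_rot: [[-1.0, 0.004, -0.001], [0.004, 1.0, -0.0], [0.001, -0.0, -1.0]]
force: [0.9, -0.1, -1.0]
opening: 28.6
grasp_force: 39.6
```

Request:
jog_arm(
  increments=[
    [[-0.02,-0.05,0],0],
    [[-0.03,-0.08,0],0],
    [[-0.041,-0.105,-0.01],0],
    [[-0.041,-0.119,-0.03],0],
    [[-0.041,-0.119,-0.06],0],
  ],
)

```text
t: 18.42
tool_pos: [530.2, -197.9, 76.0]
tcp_rot: [[-1.0, 0.01, 0.004], [0.01, 1.0, -0.003], [-0.004, -0.003, -1.0]]
force: [0.9, -0.6, 0.3]
opening: 28.5
grasp_force: 39.6
```

Request:
jog_arm(
  increments=[
    [[0,0,0],0],
    [[0,0,0],0],
    [[0,0,0],0],
    [[0,0,0],0],
    [[0,0,0],0],
  ],
)

```text
t: 18.83
tool_pos: [532.0, -191.5, 75.7]
tcp_rot: [[-1.0, 0.0, 0.002], [0.0, 1.0, -0.0], [-0.002, -0.0, -1.0]]
force: [0.3, 0.5, -0.7]
opening: 28.3
grasp_force: 39.6
```

Request:
jog_arm(
  increments=[
    [[0.001,0,-0.01],0],
    [[0.001,0,-0.02],0],
    [[0.001,0,-0.03],0],
    [[0.001,0,-0.037],0],
    [[0.001,0,-0.041],0],
  ],
)

```text
t: 19.25
tool_pos: [531.1, -191.4, 43.7]
tcp_rot: [[-1.0, 0.001, -0.003], [0.001, 1.0, 0.001], [0.003, 0.001, -1.0]]
force: [-9.1, 3.7, 26.8]
opening: 28.5
grasp_force: 42.5
```

Request:
jog_arm(
  increments=[
    [[0,0,0],0],
    [[0,0,0],0],
    [[0,0,0],0],
    [[0,0,0],0],
    [[0,0,0],0],
  ],
)

```text
t: 19.67
tool_pos: [531.5, -191.7, 43.9]
tcp_rot: [[-1.0, 0.001, -0.001], [0.001, 1.0, 0.0], [0.001, 0.0, -1.0]]
force: [-2.4, 0.7, 6.1]
opening: 28.5
grasp_force: 40.2
```

Request:
jog_arm(
  increments=[
    [[0,0,0],0],
    [[0,0,0],0],
    [[0,0,0],0],
    [[0,0,0],0],
    [[0,0,0],0],
  ],
  grip=-1,
)

```text
t: 20.08
tool_pos: [531.9, -191.6, 43.7]
tcp_rot: [[-1.0, 0.001, -0.0], [0.001, 1.0, 0.0], [0.0, 0.0, -1.0]]
force: [0.1, 0.1, 0.6]
opening: 84.8
grasp_force: 0.0
```

Request:
jog_arm(
  increments=[
    [[0,0,0.01],0],
    [[0,0,0.03],0],
    [[0,0,0.07],0],
    [[0,0,0.11],0],
    [[0,0,0.15],0],
  ],
)

```text
t: 20.5
tool_pos: [531.6, -191.8, 157.9]
tcp_rot: [[-1.0, 0.001, -0.0], [0.001, 1.0, -0.0], [0.0, -0.0, -1.0]]
force: [1.0, 0.6, -0.2]
opening: 85.4
grasp_force: 0.0
```

Request:
jog_arm(
  increments=[
    [[0.01,0.04,0],0],
    [[0.02,0.08,0.01],0],
    [[0.03,0.12,0.02],0],
    [[0.04,0.15,0.03],0],
    [[0.04,0.16,0.05],0],
  ],
)

```text
t: 20.92
tool_pos: [562.4, -66.0, 193.4]
tcp_rot: [[-1.0, -0.005, -0.001], [-0.005, 1.0, 0.002], [0.001, 0.002, -1.0]]
force: [0.2, 0.6, -0.5]
opening: 85.2
grasp_force: 0.0
```

Request:
jog_arm(
  increments=[
    [[0,0,0],0],
    [[0,0,0],0],
    [[0,0,0],0],
    [[0,0,0],0],
    [[0,0,0],0],
  ],
)

```text
t: 21.33
tool_pos: [561.2, -73.1, 193.1]
tcp_rot: [[-1.0, 0.003, -0.001], [0.003, 1.0, -0.0], [0.001, -0.0, -1.0]]
force: [-0.2, -0.5, -0.4]
opening: 85.4
grasp_force: 0.0
```

```bash
python3 look.py w9 50
```

```text
[170. 383.] [ 883.5 -306.6] [ 66.2 162.7] 58.5
[206. 223.] [ 600.7 -190. ] [83.8 31.9] 2.3
[200. 160.] [ 530.8 -189.4] [36.2 31.8] 0.7
21.3833 [561.3 -72.8 193.2] 89.8 [-0.4   0.18  0.54  1.73 -0.09  1.26  1.73] 85.7
```

View pics/w9.png

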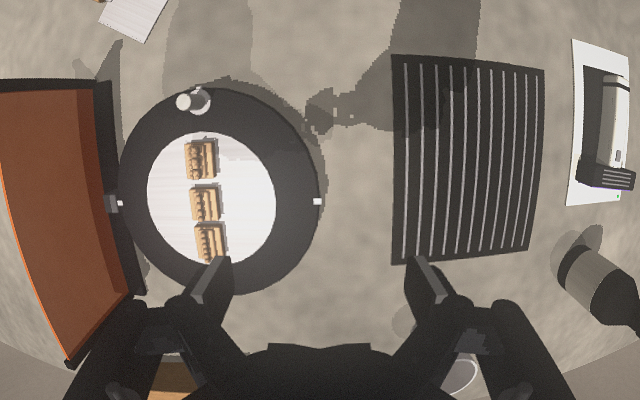

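Three models stand teeth up on the plate at (200,160), (205,203) and (210,242). Now I'll look at the lamp from above.

Request:
jog_arm(
  increments=[
    [[-0.01,0.04,0],0],
    [[-0.02,0.08,0],0],
    [[-0.03,0.13,0],0],
    [[-0.04,0.18,0],0],
    [[-0.05,0.23,0],0],
  ],
)

```text
t: 21.8
tool_pos: [523.8, 101.6, 193.6]
tcp_rot: [[-1.0, 0.003, -0.0], [0.003, 1.0, 0.0], [0.0, 0.0, -1.0]]
force: [1.5, 0.6, 0.3]
opening: 85.1
grasp_force: 0.0
```

Request:
jog_arm(
  increments=[
    [[-0.01,0.05,0],0],
    [[-0.02,0.1,0],0],
    [[-0.03,0.15,0],0],
    [[-0.04,0.2,0],0],
    [[-0.05,0.24,0],0],
  ],
)

```text
t: 22.22
tool_pos: [485.9, 283.5, 193.5]
tcp_rot: [[-1.0, -0.0, -0.0], [-0.0, 1.0, 0.001], [0.0, 0.001, -1.0]]
force: [-0.3, 1.0, -0.5]
opening: 85.5
grasp_force: 0.0
```

Request:
jog_arm(
  increments=[
    [[-0.01,0.04,0],0],
    [[-0.015,0.065,0],0],
    [[-0.015,0.08,0],0],
    [[-0.015,0.085,0],0],
    [[-0.015,0.085,0],0],
  ],
)

```text
t: 22.63
tool_pos: [476.1, 344.2, 193.4]
tcp_rot: [[-1.0, 0.001, -0.0], [0.001, 1.0, -0.001], [0.0, -0.001, -1.0]]
force: [-0.0, -0.4, 0.4]
opening: 85.0
grasp_force: 0.0
```

Request:
jog_arm(
  increments=[
    [[0,0,0],0],
    [[0,0,0],0],
    [[0,0,0],0],
    [[0,0,0],0],
    [[0,0,0],0],
  ],
)

```text
t: 23.05
tool_pos: [476.0, 343.9, 194.0]
tcp_rot: [[-1.0, 0.002, 0.0], [0.002, 1.0, 0.0], [-0.0, 0.0, -1.0]]
force: [0.7, -0.9, 0.3]
opening: 85.4
grasp_force: 0.0
```

```bash
python3 look.py w10 50 | tail -1
```

```text
23.1 [475.9 344.1 194. ] 89.9 [-0.87  0.21  0.22  1.67 -0.05  1.27  0.94] 85.4
```

View pics/w10.png

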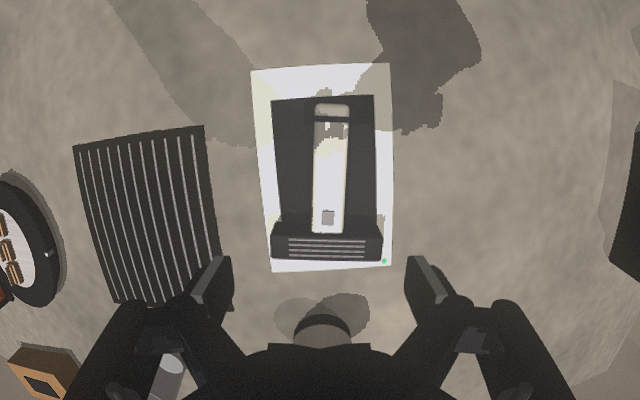

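The lamp lies on its pad with the handle from (332,104) to (328,232), the head at (327,245) and the pad corners at (251,71), (389,63), (393,265) and (272,272).

```bash
python3 - <<'E'
from h import *
c=dict(calibration("wrist"));c["world_from_camera"]=np.load("w10.npy")
for n,u,v,z in[("hb1",315,104,38),("hb2",350,105,38),("hs1",313,232,38),("hs2",344,232,38),("rt1",272,238,44),("rt2",383,236,44),("ft1",272,261,44),("ft2",381,259,44),("p1",251,71,4),("p2",389,63,4),("p3",393,265,4),("p4",272,272,4),("mat",74,146,3),("mat",204,125,3)]: print(n,onz("wrist",u,v,z,c).round(1))
im=cv2.imread("pics/w10.png");cv2.imwrite("pics/crop10.png",cv2.resize(im[60:280,240:400],None,fx=2.7,fy=2.7,interpolation=cv2.INTER_CUBIC))
E
```

```text
hb1 [395.9 341.1  38. ]
hb2 [396.6 374.4  38. ]
hs1 [526.3 338.4  38. ]
hs2 [526.5 370.9  38. ]
rt1 [530.7 295.7  44. ]
rt2 [529.  411.6  44. ]
ft1 [558. 294.  44.]
ft2 [556.3 411.6  44. ]
p1 [357.6 272.6   4. ]
p2 [348.9 419.8   4. ]
p3 [586.9 437.    4. ]
p4 [595.5 286.    4. ]
mat [423.6  10.9   3. ]
mat [414.  216.6   3. ]
```

View pics/crop10.png

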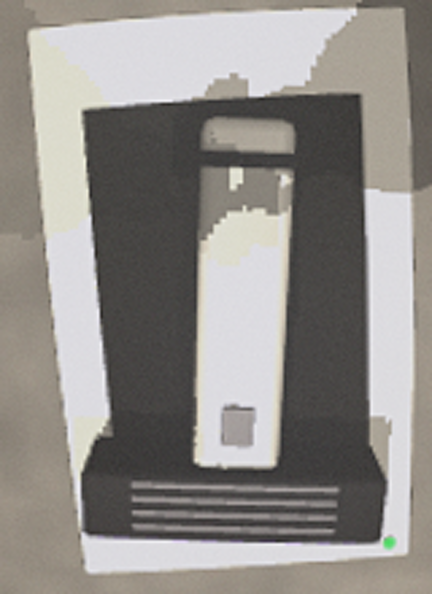

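Request:
jog_arm(
  increments=[
    [[0.002,0.006,-0.04],0],
    [[0.004,0.012,-0.09],0],
    [[0.006,0.0155,-0.13],0],
    [[0.006,0.0155,-0.16],0],
    [[0.006,0.0155,-0.18],0],
  ],
)

```text
t: 23.52
tool_pos: [478.7, 355.2, 55.8]
tcp_rot: [[-1.0, 0.001, -0.003], [0.001, 1.0, -0.003], [0.003, -0.003, -1.0]]
force: [-0.2, 0.0, 0.2]
opening: 85.4
grasp_force: 0.0
```

Request:
jog_arm(
  increments=[
    [[0,0,-0.02],0],
    [[0,0,-0.04],0],
    [[0,0,-0.055],0],
    [[0,0,-0.064],0],
    [[0,0,-0.066],0],
  ],
)

```text
t: 23.93
tool_pos: [479.5, 355.7, 8.1]
tcp_rot: [[-1.0, 0.001, -0.002], [0.001, 1.0, -0.001], [0.002, -0.001, -1.0]]
force: [0.1, -0.0, -0.5]
opening: 85.4
grasp_force: 0.0
```

Request:
jog_arm(
  increments=[
    [[0,0,0],0],
    [[0,0,0],0],
    [[0,0,0],0],
    [[0,0,0],0],
    [[0,0,0],0],
  ],
  grip=1,
  newtons=90,
)

```text
t: 24.35
tool_pos: [481.1, 356.6, 10.8]
tcp_rot: [[-1.0, 0.002, 0.002], [0.002, 1.0, 0.001], [-0.002, 0.001, -1.0]]
force: [1.2, 0.5, -2.5]
opening: 32.7
grasp_force: 89.1
```

Request:
jog_arm(
  increments=[
    [[0,0,0],0],
    [[0,0,0],0],
    [[0,0,0],0],
    [[0,0,0],0],
    [[0,0,0],0],
  ],
)

```text
t: 24.77
tool_pos: [481.1, 356.6, 10.7]
tcp_rot: [[-1.0, 0.001, 0.002], [0.001, 1.0, 0.001], [-0.002, 0.001, -1.0]]
force: [0.1, -0.4, 6.5]
opening: 32.3
grasp_force: 90.3
```

Request:
jog_arm(
  increments=[
    [[0,0,0.01],0],
    [[0,0,0.03],0],
    [[0,0,0.06],0],
    [[0,0,0.09],0],
    [[0,0,0.12],0],
  ],
)

```text
t: 25.18
tool_pos: [479.2, 355.7, 99.5]
tcp_rot: [[-1.0, 0.001, -0.002], [0.001, 1.0, -0.001], [0.002, -0.001, -1.0]]
force: [-0.9, 1.0, -2.8]
opening: 32.7
grasp_force: 89.1
```

Request:
jog_arm(
  increments=[
    [[0,-0.02,0],-0.03],
    [[0,-0.05,0],-0.06],
    [[0,-0.08,0],-0.1],
    [[0,-0.11,0],-0.135],
    [[0,-0.15,0],-0.17],
  ],
)

```text
t: 25.6
tool_pos: [479.1, 244.2, 99.0]
tcp_rot: [[-0.859, 0.512, -0.001], [0.512, 0.859, 0.001], [0.001, 0.0, -1.0]]
force: [0.9, 0.2, -1.9]
opening: 32.7
grasp_force: 88.9
```

Request:
jog_arm(
  increments=[
    [[0.01,-0.03,0],-0.03],
    [[0.02,-0.07,0],-0.06],
    [[0.03,-0.1,0],-0.1],
    [[0.045,-0.135,0],-0.135],
    [[0.06,-0.17,0],-0.17],
  ],
)

```text
t: 26.02
tool_pos: [524.5, 115.4, 99.1]
tcp_rot: [[-0.477, 0.879, -0.001], [0.879, 0.477, 0.0], [0.001, -0.001, -1.0]]
force: [0.2, 0.6, -3.4]
opening: 32.6
grasp_force: 89.0
```

Request:
jog_arm(
  increments=[
    [[0.02,-0.03,0],-0.03],
    [[0.035,-0.06,0],-0.06],
    [[0.05,-0.09,0],-0.1],
    [[0.06,-0.12,0],-0.135],
    [[0.067,-0.137,0],-0.16],
  ],
)

```text
t: 26.43
tool_pos: [575.4, 10.0, 99.1]
tcp_rot: [[0.009, 1.0, -0.001], [1.0, -0.009, -0.002], [-0.002, -0.001, -1.0]]
force: [-0.0, -0.1, -3.0]
opening: 32.6
grasp_force: 89.0
```

Request:
jog_arm(
  increments=[
    [[0,0,0],0],
    [[0,0,0],0],
    [[0,0,0],0],
    [[0,0,0],0],
    [[0,0,0],0],
  ],
)

```text
t: 26.85
tool_pos: [575.0, 15.1, 99.2]
tcp_rot: [[-0.002, 1.0, -0.0], [1.0, 0.002, 0.001], [0.001, -0.0, -1.0]]
force: [-0.3, -0.4, -2.5]
opening: 32.7
grasp_force: 89.2
```

```bash
python3 look.py w11 50 ; python3 -c "
from h import *
cv2.imwrite('pics/top11.png',camera('top'))"
```

```text
[569. 367.] [ 926.9 -213.9] [113.3 301.5] 56.3
26.9 [575.1  14.8  99.3] 0.1 [-0.59  0.3   0.61  1.82 -0.19  1.09  0.09] 33.0
```

View pics/w11.png

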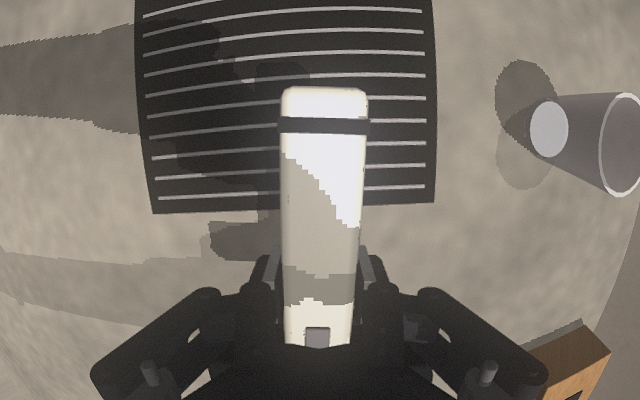

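The wrist view shows the lamp held straight, with the handle along columns 318–323 and the head towards the table. I'll lower it and hold.

Request:
jog_arm(
  increments=[
    [[0,0,-0.015],0],
    [[0,0,-0.035],0],
    [[0,0,-0.055],0],
    [[0,0,-0.068],0],
    [[0,0,-0.073],0],
  ],
)

```text
t: 27.37
tool_pos: [573.8, 13.6, 42.2]
tcp_rot: [[0.001, 1.0, -0.003], [1.0, -0.001, -0.001], [-0.001, -0.003, -1.0]]
force: [0.1, 0.7, -3.6]
opening: 32.5
grasp_force: 89.3
```

Request:
jog_arm(
  increments=[
    [[0,0,0],0],
    [[0,0,0],0],
    [[0,0,0],0],
    [[0,0,0],0],
    [[0,0,0],0],
  ],
)

```text
t: 27.78
tool_pos: [576.0, 13.6, 45.3]
tcp_rot: [[0.001, 1.0, 0.001], [1.0, -0.001, 0.0], [0.0, 0.001, -1.0]]
force: [-0.9, 0.8, -2.1]
opening: 32.6
grasp_force: 89.3
```

```bash
cat > mods.py <<'E'
from h import *
# models on plate: beige masks in scene and top, cast at z=52 near the plate
for n in("top","scene"):
    im=camera(n);hsv=cv2.cvtColor(im,cv2.COLOR_BGR2HSV);m=cv2.inRange(hsv,(8,60,70),(28,200,255))
    k,l,s,ce=cv2.connectedComponentsWithStats(m)
    for i in range(1,k):
        if s[i,4]<8: continue
        p=onz(n,*ce[i],52)
        if np.hypot(p[0]-577,p[1]+191)<110: print(n,s[i,4],p.round(1))
o=get_obs();print(o["t"],o["tool_pos"].round(1),round(o["opening"],1),round(o["grasp_force"],1))
E
python3 mods.py
```

```text
top 223 [ 597.  -190.8   52. ]
top 106 [ 529.8 -192.3   52. ]
scene 580 [ 583.5 -190.6   52. ]
27.8833 [575.8  13.6  45.1] 32.5 89.3
```

Request:
jog_arm(
  increments=[
    [[0,0,0],0],
    [[0,0,0],0],
    [[0,0,0],0],
    [[0,0,0],0],
    [[0,0,0],0],
  ],
)

```text
t: 28.3
tool_pos: [575.4, 13.5, 44.6]
tcp_rot: [[0.001, 1.0, 0.0], [1.0, -0.001, -0.0], [-0.0, 0.0, -1.0]]
force: [-1.0, 0.6, -3.5]
opening: 32.2
grasp_force: 89.3
```

Request:
jog_arm(
  increments=[
    [[0,0,0],0],
    [[0,0,0],0],
    [[0,0,0],0],
    [[0,0,0],0],
    [[0,0,0],0],
  ],
)

```text
t: 28.72
tool_pos: [575.4, 13.5, 44.6]
tcp_rot: [[0.001, 1.0, 0.0], [1.0, -0.001, -0.0], [-0.0, 0.0, -1.0]]
force: [0.3, 0.6, -2.2]
opening: 32.8
grasp_force: 89.3
```

Request:
jog_arm(
  increments=[
    [[0,0,0],0],
    [[0,0,0],0],
    [[0,0,0],0],
    [[0,0,0],0],
    [[0,0,0],0],
  ],
)

```text
t: 29.13
tool_pos: [575.5, 13.5, 44.6]
tcp_rot: [[0.001, 1.0, 0.0], [1.0, -0.001, -0.0], [-0.0, 0.0, -1.0]]
force: [0.3, -0.2, -3.0]
opening: 32.4
grasp_force: 89.3
```

Request:
jog_arm(
  increments=[
    [[0,0,0],0],
    [[0,0,0],0],
    [[0,0,0],0],
    [[0,0,0],0],
    [[0,0,0],0],
  ],
)

```text
t: 29.55
tool_pos: [575.4, 13.5, 44.6]
tcp_rot: [[0.001, 1.0, 0.0], [1.0, -0.001, -0.0], [-0.0, 0.0, -1.0]]
force: [0.6, 0.3, -3.2]
opening: 33.0
grasp_force: 89.3
```

Request:
jog_arm(
  increments=[
    [[0,0,0],0],
    [[0,0,0],0],
    [[0,0,0],0],
    [[0,0,0],0],
    [[0,0,0],0],
  ],
)

```text
t: 29.97
tool_pos: [575.4, 13.5, 44.6]
tcp_rot: [[0.001, 1.0, 0.0], [1.0, -0.001, -0.0], [-0.0, 0.0, -1.0]]
force: [0.1, -0.2, -3.4]
opening: 32.8
grasp_force: 89.3
```

Request:
jog_arm(
  increments=[
    [[0,0,0],0],
    [[0,0,0],0],
    [[0,0,0],0],
    [[0,0,0],0],
    [[0,0,0],0],
  ],
)

```text
t: 30.38
tool_pos: [575.4, 13.5, 44.6]
tcp_rot: [[0.001, 1.0, 0.0], [1.0, -0.001, -0.0], [-0.0, 0.0, -1.0]]
force: [-0.2, -0.4, -2.8]
opening: 32.7
grasp_force: 89.3
```

Request:
jog_arm(
  increments=[
    [[0,0,0],0],
    [[0,0,0],0],
    [[0,0,0],0],
    [[0,0,0],0],
    [[0,0,0],0],
  ],
)

```text
t: 30.8
tool_pos: [575.4, 13.5, 44.6]
tcp_rot: [[0.001, 1.0, 0.0], [1.0, -0.001, -0.0], [-0.0, 0.0, -1.0]]
force: [-0.3, 0.3, -2.3]
opening: 32.6
grasp_force: 89.3
```

Request:
jog_arm(
  increments=[
    [[0,0,0],0],
    [[0,0,0],0],
    [[0,0,0],0],
    [[0,0,0],0],
    [[0,0,0],0],
  ],
)

```text
t: 31.22
tool_pos: [575.4, 13.5, 44.6]
tcp_rot: [[0.001, 1.0, 0.0], [1.0, -0.001, -0.0], [-0.0, 0.0, -1.0]]
force: [0.3, 0.8, -2.7]
opening: 32.7
grasp_force: 89.3
```

Request:
jog_arm(
  increments=[
    [[0,0,0],0],
    [[0,0,0],0],
    [[0,0,0],0],
    [[0,0,0],0],
    [[0,0,0],0],
  ],
)

```text
t: 31.63
tool_pos: [575.4, 13.5, 44.6]
tcp_rot: [[0.001, 1.0, 0.0], [1.0, -0.001, -0.0], [-0.0, 0.0, -1.0]]
force: [0.6, -0.6, -3.3]
opening: 32.6
grasp_force: 89.3
```

Request:
jog_arm(
  increments=[
    [[0,0,0],0],
    [[0,0,0],0],
    [[0,0,0],0],
    [[0,0,0],0],
    [[0,0,0],0],
  ],
)

```text
t: 32.05
tool_pos: [575.4, 13.5, 44.6]
tcp_rot: [[0.001, 1.0, 0.0], [1.0, -0.001, 0.0], [0.0, 0.0, -1.0]]
force: [0.5, -0.4, -2.9]
opening: 32.7
grasp_force: 89.3
```

```bash
python3 look.py w12 50; python3 - <<'E'
from h import *
# lamp handle (white) check: compare w11 / w12 handle mask centroid and tilt
for n in("w11","w12"):
    im=cv2.imread(f"pics/{n}.png");h=cv2.cvtColor(im,cv2.COLOR_BGR2HSV);m=cv2.inRange(h[80:330,250:390],(0,0,130),(40,70,255))
    k,l,s,ce=cv2.connectedComponentsWithStats(m);i=1+s[1:,4].argmax();print(n,s[i],ce[i].round(1))
E
```

```text
[591. 382.] [ 985.3 -204.9] [ 78.7 440.8] 64.4
32.1 [575.4  13.5  44.6] -0.1 [-0.57  0.37  0.59  1.86 -0.24  0.99  0.12] 32.1
w11 [   30    53   110   197 12994] [ 75.2 163.5]
w12 [   30    53   110   197 12823] [ 72.9 164.2]
```

Request:
jog_arm(
  increments=[
    [[0,0,0.01],0],
    [[0,0,0.03],0],
    [[0,0,0.05],0],
    [[0,0,0.07],0],
    [[-0.005,0.01,0.075],0.01],
  ],
)

```text
t: 32.52
tool_pos: [574.0, 19.1, 104.0]
tcp_rot: [[-0.029, 1.0, 0.006], [1.0, 0.029, -0.001], [-0.001, 0.005, -1.0]]
force: [1.3, -0.6, -2.6]
opening: 32.6
grasp_force: 89.4
```

Request:
jog_arm(
  increments=[
    [[-0.015,0.03,0],0.03],
    [[-0.03,0.06,0],0.06],
    [[-0.045,0.09,0],0.1],
    [[-0.06,0.12,0],0.135],
    [[-0.075,0.15,0],0.17],
  ],
)

```text
t: 32.93
tool_pos: [514.1, 135.0, 100.7]
tcp_rot: [[-0.541, 0.841, -0.0], [0.841, 0.541, 0.0], [0.0, -0.0, -1.0]]
force: [-0.6, 0.6, -3.9]
opening: 33.0
grasp_force: 89.4
```

Request:
jog_arm(
  increments=[
    [[-0.015,0.03,0],0.03],
    [[-0.03,0.07,0],0.06],
    [[-0.04,0.1,0],0.1],
    [[-0.05,0.135,0],0.135],
    [[-0.05,0.17,0],0.17],
  ],
)

```text
t: 33.35
tool_pos: [475.4, 262.5, 100.6]
tcp_rot: [[-0.894, 0.448, -0.002], [0.448, 0.894, 0.0], [0.002, -0.001, -1.0]]
force: [0.1, -0.8, -3.0]
opening: 32.6
grasp_force: 89.5
```

Request:
jog_arm(
  increments=[
    [[-0.002,0.035,0],0.03],
    [[-0.004,0.07,0],0.065],
    [[-0.0065,0.1,0],0.1],
    [[-0.0065,0.12,0],0.135],
    [[-0.0065,0.125,0],0.165],
  ],
)

```text
t: 33.77
tool_pos: [470.9, 359.2, 100.5]
tcp_rot: [[-0.998, -0.058, -0.001], [-0.058, 0.998, 0.002], [0.001, 0.002, -1.0]]
force: [1.5, -0.2, -3.0]
opening: 32.9
grasp_force: 89.4
```

Request:
jog_arm(
  increments=[
    [[0,0,0],0],
    [[0,0,-0.01],0],
    [[0,0,-0.03],0],
    [[0,0,-0.055],0],
    [[0,0,-0.075],0],
  ],
)

```text
t: 34.18
tool_pos: [472.8, 353.1, 43.1]
tcp_rot: [[-0.999, -0.042, -0.001], [-0.042, 0.999, -0.001], [0.001, -0.001, -1.0]]
force: [-1.1, 0.3, -3.4]
opening: 32.7
grasp_force: 89.3
```

Request:
jog_arm(
  increments=[
    [[0,0,0],0],
    [[0,0,0],0],
    [[0,0,0],0],
    [[0,0,0],0],
    [[0,0,0],0],
  ],
)

```text
t: 34.6
tool_pos: [473.8, 355.2, 45.9]
tcp_rot: [[-0.999, -0.046, 0.002], [-0.046, 0.999, 0.002], [-0.002, 0.001, -1.0]]
force: [-0.1, 0.1, -2.9]
opening: 32.6
grasp_force: 89.2
```

Request:
jog_arm(
  increments=[
    [[0,0,-0.012],0],
    [[0,0,-0.024],0],
    [[0,0,-0.034],0],
    [[0,0,-0.041],0],
    [[0,0,-0.045],0],
  ],
)

```text
t: 35.02
tool_pos: [472.1, 354.1, 10.6]
tcp_rot: [[-0.999, -0.046, -0.003], [-0.046, 0.999, -0.002], [0.003, -0.002, -1.0]]
force: [-9.3, -6.4, 23.2]
opening: 32.7
grasp_force: 92.5
```

Request:
jog_arm(
  increments=[
    [[0,0,0],0],
    [[0,0,0],0],
    [[0,0,0],0],
    [[0,0,0],0],
    [[0,0,0],0],
  ],
)

```text
t: 35.43
tool_pos: [473.0, 354.7, 10.7]
tcp_rot: [[-0.999, -0.046, 0.0], [-0.046, 0.999, -0.0], [-0.0, -0.0, -1.0]]
force: [-0.7, -1.1, -0.7]
opening: 32.6
grasp_force: 89.5
```

Request:
jog_arm(
  increments=[
    [[0,0,0],0],
    [[0,0,0],0],
    [[0,0,0],0],
    [[0,0,0],0],
    [[0,0,0],0],
  ],
  grip=-1,
)

```text
t: 35.85
tool_pos: [473.3, 354.9, 11.1]
tcp_rot: [[-0.999, -0.046, 0.001], [-0.046, 0.999, 0.001], [-0.001, 0.0, -1.0]]
force: [0.8, -0.0, 0.2]
opening: 85.4
grasp_force: 0.0
```

Request:
jog_arm(
  increments=[
    [[0,0,0.02],0],
    [[0,0,0.05],0],
    [[0,0,0.09],0],
    [[0,0,0.13],0],
    [[0,0,0.18],0],
  ],
)

```text
t: 36.27
tool_pos: [472.1, 353.9, 145.8]
tcp_rot: [[-0.999, -0.046, -0.002], [-0.046, 0.999, -0.002], [0.002, -0.002, -1.0]]
force: [0.5, 0.8, 0.0]
opening: 85.5
grasp_force: 0.0
```

Request:
jog_arm(
  increments=[
    [[0,-0.03,0.01],0],
    [[0,-0.07,0.02],-0.005],
    [[0,-0.12,0.02],-0.01],
    [[0,-0.17,0.02],-0.0145],
    [[0,-0.22,0.02],-0.0145],
  ],
)

```text
t: 36.68
tool_pos: [473.0, 188.3, 161.3]
tcp_rot: [[-1.0, -0.001, 0.001], [-0.001, 1.0, 0.001], [-0.001, 0.001, -1.0]]
force: [0.7, -0.0, 0.8]
opening: 85.2
grasp_force: 0.0
```

Request:
jog_arm(
  increments=[
    [[0,-0.05,0],0],
    [[0,-0.1,0],0],
    [[0,-0.15,0],0],
    [[0,-0.2,0],0],
    [[0,-0.25,0],0],
  ],
)

```text
t: 37.1
tool_pos: [472.8, 0.5, 161.2]
tcp_rot: [[-1.0, -0.001, 0.001], [-0.001, 1.0, 0.001], [-0.001, 0.001, -1.0]]
force: [1.2, 0.5, -0.1]
opening: 85.3
grasp_force: 0.0
```

Request:
jog_arm(
  increments=[
    [[0,-0.05,0],0],
    [[0,-0.1,0],0],
    [[0,-0.16,0],0],
    [[0,-0.21,0],0],
    [[0,-0.25,0],0],
  ],
)

```text
t: 37.52
tool_pos: [472.4, -189.2, 161.5]
tcp_rot: [[-1.0, 0.002, 0.002], [0.002, 1.0, -0.001], [-0.002, -0.001, -1.0]]
force: [-1.1, -0.3, -0.4]
opening: 85.3
grasp_force: 0.0
```

Request:
jog_arm(
  increments=[
    [[0,-0.005,0],0],
    [[0,-0.007,0],0],
    [[0,-0.007,0],0],
    [[0,-0.007,0],0],
    [[0,-0.007,0],0],
  ],
)

```text
t: 37.93
tool_pos: [473.4, -188.7, 160.7]
tcp_rot: [[-1.0, -0.003, -0.0], [-0.003, 1.0, 0.001], [0.0, 0.001, -1.0]]
force: [-0.3, -0.3, -0.1]
opening: 85.1
grasp_force: 0.0
```

```bash
python3 look.py w13 50; python3 - <<'E'
from h import *
c=calibration("wrist");im=cv2.imread("pics/w13.png");print(px("wrist",[473,-190.5,76],c),px("wrist",[473,-190.5,36],c))
h=cv2.cvtColor(im,cv2.COLOR_BGR2HSV)
x,y=px("wrist",[473,-190.5,76],c).astype(int)
m=cv2.inRange(h,(0,0,160),(180,60,255))[max(0,y-60):y+60,x-60:x+60]
k,l,s,ce=cv2.connectedComponentsWithStats(m)
for i in range(1,k):
    if s[i,4]>60: u,v=ce[i]+[x-60,max(0,y-60)];print(s[i],u,v,onz("wrist",u,v,76,c).round(1))
cv2.imwrite("pics/c13.png",np.hstack([cv2.resize(im,(560,350)), cv2.resize(im[max(0,y-60):y+60,x-60:x+60],(240,240)).copy() if False else np.zeros((350,1,3),np.uint8)]))
E
```

```text
[170. 380.] [ 743.9 -392.6] [ 52.6 158.3] 60.2
[315. 289.] [ 578.  -190.8] [135.6  29.7] 0.2
[137.  24.] [ 304.4 -357.7] [90.7 17.4] 58.6
37.9833 [ 473.4 -188.8  160.8] 90.2 [-0.34  0.07  0.7   1.91 -0.05  1.18  1.95] 85.2
[315.79526314 207.94387569] [316.1447057  193.67588209]
[  0   0  72  28 943] 285.04559915164367 158.39236479321315 [ 434.2 -213.4   76. ]
[ 73   0  47  25 722] 356.5678670360111 155.95429362880887 [ 432.1 -160.2   76. ]
[ 45  30  24  40 435] 311.0 200.88505747126436 [ 467.3 -194.2   76. ]
[   0   79  120   41 2817] 313.80937167199147 248.8423855165069 [ 508.2 -192.1   76. ]
```

Request:
jog_arm(
  increments=[
    [[0,-0.003,-0.03],0],
    [[0,-0.003,-0.065],0],
    [[0,-0.003,-0.1],0],
    [[0,-0.003,-0.13],0],
    [[0,-0.003,-0.145],0],
  ],
)

```text
t: 38.4
tool_pos: [471.5, -191.0, 49.4]
tcp_rot: [[-1.0, -0.003, -0.004], [-0.003, 1.0, 0.001], [0.004, 0.001, -1.0]]
force: [-1.3, 0.2, -0.3]
opening: 85.3
grasp_force: 0.0
```

Request:
jog_arm(
  increments=[
    [[0,0,0],0],
    [[0,0,0],0],
    [[0,0,0],0],
    [[0,0,0],0],
    [[0,0,0],0],
  ],
  grip=1,
  newtons=30,
)

```text
t: 38.82
tool_pos: [474.1, -193.0, 53.4]
tcp_rot: [[-1.0, -0.001, 0.003], [-0.001, 1.0, -0.0], [-0.003, -0.0, -1.0]]
force: [-0.1, 0.2, 0.4]
opening: 25.4
grasp_force: 0.0
```

Request:
jog_arm(
  increments=[
    [[0,0,0],0],
    [[0,0,0],0],
    [[0,0,0],0],
    [[0,0,0],0],
    [[0,0,0],0],
  ],
)

```text
t: 39.23
tool_pos: [473.9, -193.0, 53.2]
tcp_rot: [[-1.0, -0.001, 0.002], [-0.001, 1.0, 0.0], [-0.002, 0.0, -1.0]]
force: [-1.2, -0.1, 5.5]
opening: 14.6
grasp_force: 29.4
```

```bash
python3 - <<'E'
import numpy as np
for k in range(9):
    a0=np.radians(180-20*k); print(k,[[round(104.5*(np.cos(a0-np.radians(4*j))-np.cos(a0))/750,4),round(104.5*(np.sin(a0-np.radians(4*j))-np.sin(a0))/750,4)] for j in range(1,6)])
E
```

```text
0 [[np.float64(0.0003), np.float64(0.0097)], [np.float64(0.0014), np.float64(0.0194)], [np.float64(0.003), np.float64(0.029)], [np.float64(0.0054), np.float64(0.0384)], [np.float64(0.0084), np.float64(0.0477)]]
1 [[np.float64(0.0036), np.float64(0.009)], [np.float64(0.0079), np.float64(0.0178)], [np.float64(0.0128), np.float64(0.0262)], [np.float64(0.0182), np.float64(0.0342)], [np.float64(0.0242), np.float64(0.0419)]]
2 [[np.float64(0.0065), np.float64(0.0072)], [np.float64(0.0135), np.float64(0.014)], [np.float64(0.021), np.float64(0.0202)], [np.float64(0.0288), np.float64(0.026)], [np.float64(0.0371), np.float64(0.0311)]]
3 [[np.float64(0.0086), np.float64(0.0046)], [np.float64(0.0175), np.float64(0.0085)], [np.float64(0.0266), np.float64(0.0118)], [np.float64(0.036), np.float64(0.0145)], [np.float64(0.0455), np.float64(0.0166)]]
4 [[np.float64(0.0096), np.float64(0.0014)], [np.float64(0.0193), np.float64(0.002)], [np.float64(0.0291), np.float64(0.002)], [np.float64(0.0388), np.float64(0.0014)], [np.float64(0.0484), np.float64(0.0)]]
5 [[np.float64(0.0095), np.float64(-0.002)], [np.float64(0.0189), np.float64(-0.0047)], [np.float64(0.028), np.float64(-0.008)], [np.float64(0.0369), np.float64(-0.012)], [np.float64(0.0455), np.float64(-0.0166)]]
6 [[np.float64(0.0082), np.float64(-0.0052)], [np.float64(0.0161), np.float64(-0.0109)], [np.float64(0.0236), np.float64(-0.0171)], [np.float64(0.0306), np.float64(-0.0239)], [np.float64(0.0371), np.float64(-0.0311)]]
7 [[np.float64(0.006), np.float64(-0.0077)], [np.float64(0.0114), np.float64(-0.0157)], [np.float64(0.0163), np.float64(-0.0241)], [np.float64(0.0206), np.float64(-0.0329)], [np.float64(0.0242), np.float64(-0.0419)]]
8 [[np.float64(0.003), np.float64(-0.0092)], [np.float64(0.0054), np.float64(-0.0187)], [np.float64(0.007), np.float64(-0.0283)], [np.float64(0.0081), np.float64(-0.0379)], [np.float64(0.0084), np.float64(-0.0477)]]
```

Request:
jog_arm(
  increments=[
    [[0.0003,0.0097,0],-0.022],
    [[0.0014,0.0194,0],-0.044],
    [[0.003,0.029,0],-0.067],
    [[0.0054,0.0384,0],-0.089],
    [[0.0084,0.0477,0],-0.111],
  ],
)

```text
t: 39.65
tool_pos: [479.8, -157.3, 53.2]
tcp_rot: [[-0.939, 0.345, 0.001], [0.345, 0.939, -0.0], [-0.001, 0.0, -1.0]]
force: [-3.1, -0.9, 7.5]
opening: 15.0
grasp_force: 30.1
```

Request:
jog_arm(
  increments=[
    [[0.0036,0.009,0],-0.022],
    [[0.0079,0.0178,0],-0.044],
    [[0.0128,0.0262,0],-0.067],
    [[0.0182,0.0342,0],-0.089],
    [[0.0242,0.0419,0],-0.111],
  ],
)

```text
t: 40.07
tool_pos: [497.9, -125.2, 53.2]
tcp_rot: [[-0.765, 0.645, 0.0], [0.645, 0.765, 0.001], [0.0, 0.001, -1.0]]
force: [-1.7, 1.0, 7.8]
opening: 14.8
grasp_force: 30.2
```

Request:
jog_arm(
  increments=[
    [[0.0065,0.0072,0],-0.022],
    [[0.0135,0.014,0],-0.044],
    [[0.021,0.0202,0],-0.067],
    [[0.0288,0.026,0],-0.089],
    [[0.0371,0.0311,0],-0.111],
  ],
)

```text
t: 40.48
tool_pos: [526.4, -101.2, 53.2]
tcp_rot: [[-0.499, 0.867, 0.001], [0.867, 0.499, 0.002], [0.001, 0.002, -1.0]]
force: [-1.5, 0.8, 6.6]
opening: 14.9
grasp_force: 30.1
```

```bash
python3 look.py w14 50
```

```text
[319. 327.] [ 550.9 -143.4] [28.4 34.6] 28.8
[ 33. 317.] [ 332.  -309.9] [98.4 15.6] 58.6
40.5333 [ 528.  -100.3   53.2] 29.8 [-0.55  0.31  0.79  1.95 -0.27  0.98  0.89] 15.1
```

Going smoothly; I'll finish the arc.

Request:
jog_arm(
  increments=[
    [[0.0086,0.0046,0],-0.022],
    [[0.0175,0.0085,0],-0.044],
    [[0.0266,0.0118,0],-0.067],
    [[0.036,0.0145,0],-0.089],
    [[0.0455,0.0166,0],-0.111],
  ],
)

```text
t: 40.95
tool_pos: [560.6, -88.9, 53.2]
tcp_rot: [[-0.173, 0.985, 0.002], [0.985, 0.173, 0.001], [0.001, 0.002, -1.0]]
force: [-1.4, 1.3, 7.5]
opening: 14.9
grasp_force: 30.2
```

Request:
jog_arm(
  increments=[
    [[0.0096,0.0014,0],-0.022],
    [[0.0193,0.002,0],-0.044],
    [[0.0291,0.002,0],-0.067],
    [[0.0388,0.0014,0],-0.089],
    [[0.0484,0,0],-0.111],
  ],
)

```text
t: 41.37
tool_pos: [596.7, -89.0, 53.3]
tcp_rot: [[0.173, 0.985, 0.001], [0.985, -0.173, 0.002], [0.002, 0.001, -1.0]]
force: [-2.0, 1.9, 8.1]
opening: 14.7
grasp_force: 30.3
```

Request:
jog_arm(
  increments=[
    [[0.0095,-0.002,0],-0.022],
    [[0.0189,-0.0047,0],-0.044],
    [[0.028,-0.008,0],-0.067],
    [[0.0369,-0.012,0],-0.089],
    [[0.0455,-0.0166,0],-0.111],
  ],
)

```text
t: 41.78
tool_pos: [630.8, -101.4, 53.3]
tcp_rot: [[0.499, 0.866, 0.001], [0.866, -0.499, 0.002], [0.002, 0.0, -1.0]]
force: [-1.5, 1.8, 7.9]
opening: 15.1
grasp_force: 30.2
```

Request:
jog_arm(
  increments=[
    [[0.0082,-0.0052,0],-0.022],
    [[0.0161,-0.0109,0],-0.044],
    [[0.0236,-0.0171,0],-0.067],
    [[0.0306,-0.0239,0],-0.089],
    [[0.0371,-0.0311,0],-0.111],
  ],
)

```text
t: 42.2
tool_pos: [658.9, -125.2, 53.3]
tcp_rot: [[0.765, 0.644, 0.002], [0.644, -0.765, 0.001], [0.002, 0.001, -1.0]]
force: [-0.8, 1.6, 5.6]
opening: 15.0
grasp_force: 30.1
```

Request:
jog_arm(
  increments=[
    [[0.006,-0.0077,0],-0.022],
    [[0.0114,-0.0157,0],-0.044],
    [[0.0163,-0.0241,0],-0.067],
    [[0.0206,-0.0329,0],-0.089],
    [[0.0242,-0.0419,0],-0.111],
  ],
)

```text
t: 42.62
tool_pos: [677.0, -157.2, 53.3]
tcp_rot: [[0.939, 0.343, 0.002], [0.343, -0.939, 0.0], [0.002, 0.001, -1.0]]
force: [0.4, 0.7, 5.4]
opening: 14.8
grasp_force: 30.0
```

Request:
jog_arm(
  increments=[
    [[0.003,-0.0092,0],-0.022],
    [[0.0054,-0.0187,0],-0.044],
    [[0.007,-0.0283,0],-0.067],
    [[0.0081,-0.0379,0],-0.089],
    [[0.0084,-0.0477,0],-0.111],
  ],
)

```text
t: 43.03
tool_pos: [683.0, -192.7, 53.3]
tcp_rot: [[1.0, 0.002, 0.002], [0.002, -1.0, 0.001], [0.002, -0.001, -1.0]]
force: [-1.3, 2.3, 6.2]
opening: 14.9
grasp_force: 30.1
```

Request:
jog_arm(
  increments=[
    [[0,0,0],0],
    [[0,0,0],0],
    [[0,0,0],0],
    [[0,0,0],0],
    [[0,0,0],0],
  ],
)

```text
t: 43.45
tool_pos: [683.0, -192.4, 53.3]
tcp_rot: [[1.0, 0.006, 0.002], [0.006, -1.0, 0.0], [0.002, -0.0, -1.0]]
force: [0.4, 1.0, 6.7]
opening: 15.2
grasp_force: 30.1
```

Request:
jog_arm(
  increments=[
    [[0,0,0],0],
    [[0,0,0],0],
    [[0,0,0],0],
    [[0,0,0],0],
    [[0,0,0],0],
  ],
  grip=-1,
)

```text
t: 43.87
tool_pos: [681.9, -192.6, 51.7]
tcp_rot: [[1.0, 0.004, -0.001], [0.004, -1.0, 0.0], [-0.001, -0.0, -1.0]]
force: [-0.3, 0.6, -0.2]
opening: 74.0
grasp_force: 0.0
```

Request:
jog_arm(
  increments=[
    [[0,0,0.02],0],
    [[0,0,0.05],0],
    [[0,0,0.1],0],
    [[0,0,0.15],0],
    [[0,0,0.19],0],
  ],
)

```text
t: 44.28
tool_pos: [682.3, -193.5, 198.6]
tcp_rot: [[1.0, 0.003, 0.002], [0.003, -1.0, -0.002], [0.002, 0.002, -1.0]]
force: [1.0, 0.4, 0.8]
opening: 85.5
grasp_force: 0.0
```

Request:
jog_arm(
  increments=[
    [[-0.01,0.03,0],0.035],
    [[-0.025,0.06,0],0.075],
    [[-0.04,0.1,0],0.115],
    [[-0.055,0.14,0],0.15],
    [[-0.07,0.18,0],0.19],
  ],
)

```text
t: 44.7
tool_pos: [629.0, -57.2, 195.6]
tcp_rot: [[0.823, 0.568, 0.001], [0.568, -0.823, -0.0], [0.001, 0.0, -1.0]]
force: [-0.1, 0.5, -0.6]
opening: 85.1
grasp_force: 0.0
```

Request:
jog_arm(
  increments=[
    [[-0.01,0.03,0],0.035],
    [[-0.025,0.06,0],0.075],
    [[-0.04,0.1,0],0.115],
    [[-0.055,0.14,0],0.15],
    [[-0.07,0.18,0],0.19],
  ],
)

```text
t: 45.12
tool_pos: [576.6, 77.8, 195.7]
tcp_rot: [[0.362, 0.932, 0.001], [0.932, -0.362, 0.001], [0.001, 0.001, -1.0]]
force: [-0.1, 0.4, 0.9]
opening: 85.1
grasp_force: 0.0
```

Request:
jog_arm(
  increments=[
    [[-0.01,0.03,0],0.035],
    [[-0.025,0.06,0],0.075],
    [[-0.04,0.1,0],0.115],
    [[-0.055,0.14,0],0.15],
    [[-0.07,0.18,0],0.19],
  ],
)

```text
t: 45.53
tool_pos: [524.4, 212.8, 195.9]
tcp_rot: [[-0.224, 0.975, 0.001], [0.975, 0.224, 0.001], [0.001, 0.001, -1.0]]
force: [0.6, 0.3, 0.1]
opening: 85.5
grasp_force: 0.0
```

Request:
jog_arm(
  increments=[
    [[-0.01,0.03,0],0.035],
    [[-0.025,0.06,0],0.075],
    [[-0.04,0.1,0],0.115],
    [[-0.055,0.14,0],0.15],
    [[-0.07,0.18,0],0.19],
  ],
)

```text
t: 45.95
tool_pos: [472.1, 347.9, 195.9]
tcp_rot: [[-0.732, 0.681, 0.001], [0.681, 0.732, 0.001], [0.0, 0.002, -1.0]]
force: [0.1, 0.5, -0.1]
opening: 85.4
grasp_force: 0.0
```

Request:
jog_arm(
  increments=[
    [[0,0.005,0],0.035],
    [[0,0.009,0],0.075],
    [[0,0.009,0],0.115],
    [[0,0.009,0],0.15],
    [[0,0.009,0],0.19],
  ],
)

```text
t: 46.37
tool_pos: [472.7, 353.4, 195.7]
tcp_rot: [[-0.988, 0.151, 0.001], [0.151, 0.988, 0.0], [-0.001, 0.0, -1.0]]
force: [0.7, 0.3, 0.9]
opening: 85.5
grasp_force: 0.0
```

Request:
jog_arm(
  increments=[
    [[0,0,0],0.03],
    [[0,0,0],0.063],
    [[0,0,0],0.063],
    [[0,0,0],0.063],
    [[0,0,0],0.063],
  ],
)

```text
t: 46.78
tool_pos: [472.5, 353.7, 195.2]
tcp_rot: [[-0.999, -0.038, 0.0], [-0.038, 0.999, 0.0], [-0.001, 0.0, -1.0]]
force: [0.9, 0.2, 0.3]
opening: 85.2
grasp_force: 0.0
```

Request:
jog_arm(
  increments=[
    [[0,0,0],0],
    [[0,0,0],0],
    [[0,0,0],0],
    [[0,0,0],0],
    [[0,0,0],0],
  ],
)

```text
t: 47.2
tool_pos: [472.1, 354.0, 194.5]
tcp_rot: [[-0.999, -0.041, -0.0], [-0.041, 0.999, -0.0], [0.0, -0.0, -1.0]]
force: [0.2, 0.2, -1.1]
opening: 85.2
grasp_force: 0.0
```

```bash
python3 look.py w15 50|tail -1; python3 mods.py; python3 - <<'E'
from h import *
top=camera("top");wr=cv2.imread("pics/w15.png")
cv2.imwrite("pics/mix15.png",np.hstack([cv2.resize(wr[50:290,220:420],(400,480)),cv2.resize(top[130:260,320:460],(400,371))[:480] if 0 else cv2.copyMakeBorder(cv2.resize(top[130:260,320:460],(400,371)),0,109,0,0,cv2.BORDER_CONSTANT)]))
E
```

```text
47.25 [472.1 354.  194.5] 92.4 [-1.24  0.24  0.64  1.68 -0.15  1.27  1.05] 85.4
top 94 [ 622.1 -192.3   52. ]
top 106 [ 576.8 -193.1   52. ]
top 123 [ 535.  -192.4   52. ]
scene 574 [ 586.9 -191.4   52. ]
47.35 [472.1 354.  194.6] 85.4 0.0
```

View pics/mix15.png

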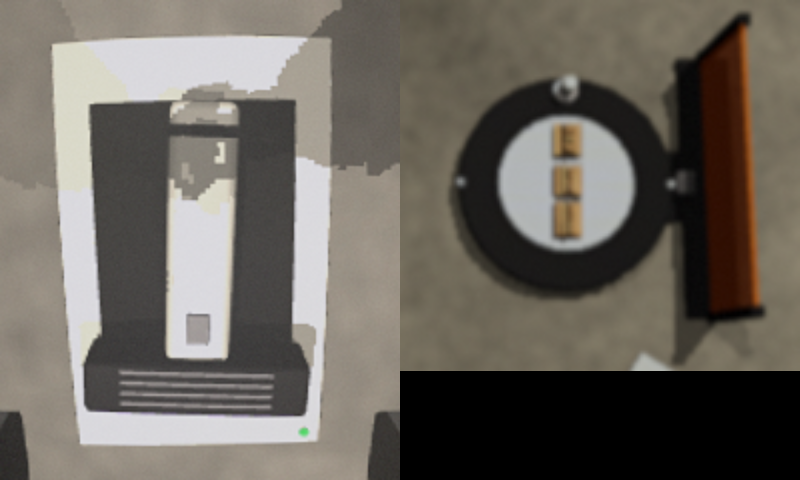

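The lamp is centred on its pad and the three models still stand on the plate, with the post now on the far side. I'll take the lamp again.

Request:
jog_arm(
  increments=[
    [[0.001,0.001,-0.04],0],
    [[0.001,0.001,-0.09],0],
    [[0.001,0.001,-0.13],0],
    [[0.001,0.001,-0.16],0],
    [[0.001,0.001,-0.18],0],
  ],
)

```text
t: 47.82
tool_pos: [471.4, 353.7, 56.7]
tcp_rot: [[-0.999, -0.041, -0.003], [-0.041, 0.999, -0.003], [0.003, -0.003, -1.0]]
force: [-0.5, -0.4, -0.3]
opening: 85.3
grasp_force: 0.0
```

Request:
jog_arm(
  increments=[
    [[0,0,-0.02],0],
    [[0,0,-0.04],0],
    [[0,0,-0.055],0],
    [[0,0,-0.063],0],
    [[0,0,-0.065],0],
  ],
)

```text
t: 48.23
tool_pos: [472.4, 354.3, 9.8]
tcp_rot: [[-0.999, -0.041, -0.001], [-0.041, 0.999, -0.001], [0.001, -0.001, -1.0]]
force: [0.4, -0.3, -0.8]
opening: 85.2
grasp_force: 0.0
```

Request:
jog_arm(
  increments=[
    [[0,0,0],0],
    [[0,0,0],0],
    [[0,0,0],0],
    [[0,0,0],0],
    [[0,0,0],0],
  ],
  grip=1,
  newtons=90,
)

```text
t: 48.65
tool_pos: [473.7, 355.2, 12.2]
tcp_rot: [[-0.999, -0.041, 0.001], [-0.041, 0.999, 0.002], [-0.001, 0.001, -1.0]]
force: [1.2, 0.5, -1.7]
opening: 32.8
grasp_force: 89.0
```

Request:
jog_arm(
  increments=[
    [[0,0,0],0],
    [[0,0,0],0],
    [[0,0,0],0],
    [[0,0,0],0],
    [[0,0,0],0],
  ],
)

```text
t: 49.07
tool_pos: [473.8, 355.2, 12.1]
tcp_rot: [[-0.999, -0.041, 0.001], [-0.041, 0.999, 0.001], [-0.002, 0.001, -1.0]]
force: [1.2, -0.9, 5.5]
opening: 32.4
grasp_force: 90.2
```

Request:
jog_arm(
  increments=[
    [[0,0,0.01],0],
    [[0,0,0.03],0],
    [[0,0,0.06],0],
    [[0,0,0.09],0],
    [[0,0,0.12],0],
  ],
)

```text
t: 49.48
tool_pos: [472.0, 354.1, 101.2]
tcp_rot: [[-0.999, -0.041, -0.001], [-0.041, 0.999, -0.001], [0.002, -0.001, -1.0]]
force: [1.2, 0.2, -2.6]
opening: 32.4
grasp_force: 89.2
```

Request:
jog_arm(
  increments=[
    [[0,-0.02,0],-0.03],
    [[0,-0.05,0],-0.06],
    [[0,-0.08,0],-0.1],
    [[0,-0.11,0],-0.135],
    [[0,-0.15,0],-0.173],
  ],
)

```text
t: 49.9
tool_pos: [471.9, 242.6, 100.6]
tcp_rot: [[-0.875, 0.484, -0.001], [0.484, 0.875, 0.0], [0.001, 0.0, -1.0]]
force: [0.5, -0.4, -2.4]
opening: 32.3
grasp_force: 89.1
```

Request:
jog_arm(
  increments=[
    [[0.01,-0.03,0],-0.03],
    [[0.02,-0.07,0],-0.06],
    [[0.035,-0.1,0],-0.1],
    [[0.05,-0.135,0],-0.135],
    [[0.066,-0.17,0],-0.17],
  ],
)

```text
t: 50.32
tool_pos: [521.8, 113.8, 100.7]
tcp_rot: [[-0.505, 0.863, -0.001], [0.863, 0.505, 0.001], [0.001, -0.001, -1.0]]
force: [0.8, 0.8, -2.8]
opening: 32.6
grasp_force: 89.1
```

Request:
jog_arm(
  increments=[
    [[0.02,-0.03,0],-0.03],
    [[0.035,-0.06,0],-0.06],
    [[0.055,-0.09,0],-0.1],
    [[0.065,-0.12,0],-0.135],
    [[0.071,-0.135,0],-0.17],
  ],
)

```text
t: 50.73
tool_pos: [575.8, 9.7, 100.9]
tcp_rot: [[0.009, 1.0, -0.0], [1.0, -0.009, -0.002], [-0.002, 0.0, -1.0]]
force: [0.8, -0.6, -2.3]
opening: 32.6
grasp_force: 89.2
```

Request:
jog_arm(
  increments=[
    [[0,0,0],0],
    [[0,0,0],0],
    [[0,0,0],0],
    [[0,0,0],0],
    [[0,0,0],0],
  ],
)

```text
t: 51.15
tool_pos: [575.3, 15.2, 100.7]
tcp_rot: [[-0.004, 1.0, -0.0], [1.0, 0.004, 0.001], [0.001, -0.0, -1.0]]
force: [0.1, 0.3, -2.9]
opening: 32.7
grasp_force: 89.4
```

Request:
jog_arm(
  increments=[
    [[0,0,-0.015],0],
    [[0,0,-0.035],0],
    [[0,0,-0.055],0],
    [[0,0,-0.068],0],
    [[0,0,-0.073],0],
  ],
)

```text
t: 51.57
tool_pos: [573.6, 13.4, 43.1]
tcp_rot: [[-0.0, 1.0, -0.004], [1.0, 0.0, -0.001], [-0.001, -0.004, -1.0]]
force: [-1.1, -0.0, -2.4]
opening: 32.2
grasp_force: 89.5
```

Request:
jog_arm(
  increments=[
    [[0,0,0],0],
    [[0,0,0],0],
    [[0,0,0],0],
    [[0,0,0],0],
    [[0,0,0],0],
  ],
)

```text
t: 51.98
tool_pos: [576.2, 13.5, 46.7]
tcp_rot: [[-0.0, 1.0, 0.001], [1.0, 0.0, 0.0], [0.0, 0.001, -1.0]]
force: [0.7, -0.3, -2.2]
opening: 32.7
grasp_force: 89.5
```

```bash
python3 mods.py
```

```text
top 95 [ 622.2 -192.5   52. ]
top 104 [ 576.8 -193.    52. ]
top 123 [ 535.  -192.4   52. ]
scene 577 [ 586.6 -191.4   52. ]
52.0833 [576.   13.6  46.5] 32.5 89.5
```

Request:
jog_arm(
  increments=[
    [[0,0,0],0],
    [[0,0,0],0],
    [[0,0,0],0],
    [[0,0,0],0],
    [[0,0,0],0],
  ],
)

```text
t: 52.5
tool_pos: [575.6, 13.5, 46.1]
tcp_rot: [[-0.0, 1.0, 0.0], [1.0, 0.0, 0.0], [0.0, 0.0, -1.0]]
force: [-0.4, 0.7, -3.3]
opening: 32.4
grasp_force: 89.5
```

Request:
jog_arm(
  increments=[
    [[0,0,0],0],
    [[0,0,0],0],
    [[0,0,0],0],
    [[0,0,0],0],
    [[0,0,0],0],
  ],
)

```text
t: 52.92
tool_pos: [575.7, 13.5, 46.1]
tcp_rot: [[-0.0, 1.0, 0.0], [1.0, 0.0, -0.0], [-0.0, 0.0, -1.0]]
force: [-0.3, 0.5, -1.9]
opening: 32.6
grasp_force: 89.5
```

Request:
jog_arm(
  increments=[
    [[0,0,0],0],
    [[0,0,0],0],
    [[0,0,0],0],
    [[0,0,0],0],
    [[0,0,0],0],
  ],
)

```text
t: 53.33
tool_pos: [575.6, 13.5, 46.1]
tcp_rot: [[-0.0, 1.0, 0.0], [1.0, 0.0, -0.0], [-0.0, 0.0, -1.0]]
force: [-0.0, 0.3, -3.0]
opening: 32.9
grasp_force: 89.5
```

Request:
jog_arm(
  increments=[
    [[0,0,0],0],
    [[0,0,0],0],
    [[0,0,0],0],
    [[0,0,0],0],
    [[0,0,0],0],
  ],
)

```text
t: 53.75
tool_pos: [575.7, 13.5, 46.1]
tcp_rot: [[-0.0, 1.0, 0.0], [1.0, 0.0, -0.0], [-0.0, 0.0, -1.0]]
force: [0.1, 0.6, -2.4]
opening: 32.4
grasp_force: 89.5
```

Request:
jog_arm(
  increments=[
    [[0,0,0],0],
    [[0,0,0],0],
    [[0,0,0],0],
    [[0,0,0],0],
    [[0,0,0],0],
  ],
)

```text
t: 54.17
tool_pos: [575.7, 13.5, 46.1]
tcp_rot: [[-0.0, 1.0, 0.0], [1.0, 0.0, -0.0], [-0.0, 0.0, -1.0]]
force: [-0.2, 0.8, -2.5]
opening: 32.7
grasp_force: 89.5
```

Request:
jog_arm(
  increments=[
    [[0,0,0],0],
    [[0,0,0],0],
    [[0,0,0],0],
    [[0,0,0],0],
    [[0,0,0],0],
  ],
)

```text
t: 54.58
tool_pos: [575.6, 13.5, 46.1]
tcp_rot: [[-0.0, 1.0, 0.0], [1.0, 0.0, -0.0], [-0.0, 0.0, -1.0]]
force: [-0.3, -0.6, -2.4]
opening: 32.8
grasp_force: 89.5
```

Request:
jog_arm(
  increments=[
    [[0,0,0],0],
    [[0,0,0],0],
    [[0,0,0],0],
    [[0,0,0],0],
    [[0,0,0],0],
  ],
)

```text
t: 55.0
tool_pos: [575.7, 13.5, 46.1]
tcp_rot: [[-0.0, 1.0, 0.0], [1.0, 0.0, -0.0], [-0.0, 0.0, -1.0]]
force: [0.0, 0.2, -2.3]
opening: 32.4
grasp_force: 89.5
```

Request:
jog_arm(
  increments=[
    [[0,0,0],0],
    [[0,0,0],0],
    [[0,0,0],0],
    [[0,0,0],0],
    [[0,0,0],0],
  ],
)

```text
t: 55.42
tool_pos: [575.6, 13.5, 46.1]
tcp_rot: [[-0.0, 1.0, 0.0], [1.0, 0.0, -0.0], [-0.0, 0.0, -1.0]]
force: [0.1, -0.3, -1.6]
opening: 32.7
grasp_force: 89.5
```

Request:
jog_arm(
  increments=[
    [[0,0,0],0],
    [[0,0,0],0],
    [[0,0,0],0],
    [[0,0,0],0],
    [[0,0,0],0],
  ],
)

```text
t: 55.83
tool_pos: [575.7, 13.5, 46.1]
tcp_rot: [[-0.0, 1.0, 0.0], [1.0, 0.0, -0.0], [-0.0, 0.0, -1.0]]
force: [-0.4, 0.4, -2.1]
opening: 32.6
grasp_force: 89.5
```

Request:
jog_arm(
  increments=[
    [[0,0,0],0],
    [[0,0,0],0],
    [[0,0,0],0],
    [[0,0,0],0],
    [[0,0,0],0],
  ],
)

```text
t: 56.25
tool_pos: [575.7, 13.5, 46.1]
tcp_rot: [[-0.0, 1.0, 0.0], [1.0, 0.0, -0.0], [-0.0, 0.0, -1.0]]
force: [-0.2, 0.5, -3.7]
opening: 32.7
grasp_force: 89.5
```

```bash
python3 look.py w16 50|tail -1; python3 - <<'E'
from h import *
for n in("w12","w16"):
    im=cv2.imread(f"pics/{n}.png");h=cv2.cvtColor(im,cv2.COLOR_BGR2HSV);m=cv2.inRange(h[80:330,250:390],(0,0,130),(40,70,255))
    k,l,s,ce=cv2.connectedComponentsWithStats(m);i=1+s[1:,4].argmax();print(n,s[i],ce[i].round(1))
E
```

```text
56.3 [575.7  13.5  46.1] 0.0 [-0.86  0.49  0.97  1.86 -0.46  1.04  0.3 ] 32.5
w12 [   30    53   110   197 12823] [ 72.9 164.2]
w16 [   30    51   110   199 12758] [ 73.3 164.1]
```

Held for 4 s. Now back to the pad.

Request:
jog_arm(
  increments=[
    [[0,0,0.01],0],
    [[0,0,0.03],0],
    [[0,0,0.05],0],
    [[0,0,0.07],0],
    [[-0.005,0.01,0.075],0.01],
  ],
)

```text
t: 56.72
tool_pos: [574.6, 18.9, 106.5]
tcp_rot: [[-0.03, 1.0, 0.007], [1.0, 0.03, -0.001], [-0.001, 0.007, -1.0]]
force: [1.1, -0.6, -2.0]
opening: 32.7
grasp_force: 89.6
```

Request:
jog_arm(
  increments=[
    [[-0.015,0.03,0],0.03],
    [[-0.03,0.06,0],0.06],
    [[-0.045,0.09,0],0.1],
    [[-0.06,0.12,0],0.135],
    [[-0.075,0.15,0],0.17],
  ],
)

```text
t: 57.13
tool_pos: [514.8, 135.1, 103.1]
tcp_rot: [[-0.542, 0.84, 0.001], [0.84, 0.542, 0.001], [0.001, 0.001, -1.0]]
force: [0.3, -0.0, -2.3]
opening: 32.6
grasp_force: 89.6
```

Request:
jog_arm(
  increments=[
    [[-0.015,0.03,0],0.03],
    [[-0.03,0.07,0],0.06],
    [[-0.04,0.1,0],0.1],
    [[-0.05,0.135,0],0.135],
    [[-0.05,0.17,0],0.17],
  ],
)

```text
t: 57.55
tool_pos: [476.0, 262.9, 103.0]
tcp_rot: [[-0.895, 0.446, -0.001], [0.446, 0.895, 0.002], [0.002, 0.001, -1.0]]
force: [0.8, -0.7, -3.4]
opening: 32.3
grasp_force: 89.6
```

Request:
jog_arm(
  increments=[
    [[-0.002,0.035,0],0.03],
    [[-0.004,0.07,0],0.065],
    [[-0.0065,0.1,0],0.1],
    [[-0.0065,0.12,0],0.135],
    [[-0.0065,0.125,0],0.165],
  ],
)

```text
t: 57.97
tool_pos: [471.6, 359.5, 102.9]
tcp_rot: [[-0.998, -0.059, 0.0], [-0.059, 0.998, 0.002], [-0.001, 0.002, -1.0]]
force: [0.2, -0.3, -2.7]
opening: 32.5
grasp_force: 89.6
```

Request:
jog_arm(
  increments=[
    [[0,0,0],0],
    [[0,0,-0.01],0],
    [[0,0,-0.03],0],
    [[0,0,-0.055],0],
    [[0,0,-0.075],0],
  ],
)

```text
t: 58.38
tool_pos: [473.1, 353.3, 45.1]
tcp_rot: [[-0.999, -0.044, -0.0], [-0.044, 0.999, -0.001], [0.0, -0.0, -1.0]]
force: [-1.2, 0.8, -2.7]
opening: 32.5
grasp_force: 89.5
```

Request:
jog_arm(
  increments=[
    [[0,0,0],0],
    [[0,0,0],0],
    [[0,0,0],0],
    [[0,0,0],0],
    [[0,0,0],0],
  ],
)

```text
t: 58.8
tool_pos: [474.0, 355.2, 47.3]
tcp_rot: [[-0.999, -0.047, 0.001], [-0.047, 0.999, 0.002], [-0.002, 0.001, -1.0]]
force: [-0.2, -0.8, -2.1]
opening: 32.6
grasp_force: 89.3
```

Request:
jog_arm(
  increments=[
    [[0,0,-0.012],0],
    [[0,0,-0.024],0],
    [[0,0,-0.034],0],
    [[0,0,-0.041],0],
    [[0,0,-0.0455],0],
  ],
)

```text
t: 59.22
tool_pos: [472.4, 354.2, 12.0]
tcp_rot: [[-0.999, -0.048, -0.003], [-0.048, 0.999, -0.001], [0.003, -0.001, -1.0]]
force: [-11.2, -7.0, 29.5]
opening: 32.7
grasp_force: 93.5
```

Request:
jog_arm(
  increments=[
    [[0,0,0],0],
    [[0,0,0],0],
    [[0,0,0],0],
    [[0,0,0],0],
    [[0,0,0],0],
  ],
)

```text
t: 59.63
tool_pos: [472.8, 354.3, 12.1]
tcp_rot: [[-0.999, -0.047, -0.001], [-0.047, 0.999, -0.001], [0.001, -0.001, -1.0]]
force: [-4.5, -3.2, 6.0]
opening: 32.6
grasp_force: 90.5
```

Request:
jog_arm(
  increments=[
    [[0,0,0],0],
    [[0,0,0],0],
    [[0,0,0],0],
    [[0,0,0],0],
    [[0,0,0],0],
  ],
  grip=-1,
)

```text
t: 60.05
tool_pos: [473.6, 354.9, 12.0]
tcp_rot: [[-0.999, -0.048, 0.001], [-0.048, 0.999, 0.0], [-0.001, 0.0, -1.0]]
force: [0.0, 0.3, 1.0]
opening: 85.3
grasp_force: 0.0
```

Request:
jog_arm(
  increments=[
    [[0,0,0.02],0],
    [[0,0,0.05],0],
    [[0,0,0.09],0],
    [[0,0,0.14],0],
    [[0,0,0.19],0],
  ],
)

```text
t: 60.47
tool_pos: [472.9, 354.2, 155.4]
tcp_rot: [[-0.999, -0.047, -0.001], [-0.047, 0.999, -0.001], [0.001, -0.001, -1.0]]
force: [0.2, 0.6, 0.3]
opening: 85.3
grasp_force: 0.0
```

Request:
jog_arm(
  increments=[
    [[0,0,0.02],0],
    [[0,0,0.04],0],
    [[0,0,0.055],0],
    [[0,0,0.055],0],
    [[0,0,0.055],0],
  ],
)

```text
t: 60.88
tool_pos: [473.3, 354.8, 195.6]
tcp_rot: [[-0.999, -0.048, 0.0], [-0.048, 0.999, 0.0], [-0.0, 0.0, -1.0]]
force: [-0.1, 0.4, 0.2]
opening: 85.1
grasp_force: 0.0
```

Request:
jog_arm(
  increments=[
    [[0,0,0],0],
    [[0,0,0],0],
    [[0,0,0],0],
    [[0,0,0],0],
    [[0,0,0],0],
  ],
)

```text
t: 61.3
tool_pos: [473.1, 354.5, 195.2]
tcp_rot: [[-0.999, -0.047, -0.0], [-0.047, 0.999, -0.001], [0.001, -0.001, -1.0]]
force: [0.7, 0.0, -0.1]
opening: 85.4
grasp_force: 0.0
```

```bash
python3 look.py w17 50|tail -1; python3 mods.py; python3 - <<'E'
from h import *
for n in("w15","w17"):
    c=dict(calibration("wrist"));c["world_from_camera"]=np.load(n+".npy")
    im=cv2.imread(f"pics/{n}.png");h=cv2.cvtColor(im,cv2.COLOR_BGR2HSV);m=cv2.inRange(h,(0,0,150),(180,60,255))
    k,l,s,ce=cv2.connectedComponentsWithStats(m)
    for i in range(1,k):
        if s[i,4]>1500: print(n,s[i],onz("wrist",*ce[i],30,c).round(1))
E
```

```text
61.35 [473.2 354.6 195.3] 92.7 [-1.25  0.25  0.67  1.67 -0.16  1.28  1.06] 85.8
top 94 [ 622.1 -192.3   52. ]
top 105 [ 576.7 -192.9   52. ]
top 123 [ 535.  -192.4   52. ]
scene 577 [ 586.7 -191.4   52. ]
61.45 [473.3 354.7 195.6] 85.4 0.0
w15 [  30   11  102  254 6701] [389.1  47.5  30. ]
w15 [  223    29   388   326 39781] [473. 457.  30.]
w15 [ 303  139   34   91 2739] [474.  355.3  30. ]
w17 [  29   10  108  252 6707] [391.9  45.2  30. ]
w17 [  218    42   393   313 40249] [474.9 458.6  30. ]
w17 [ 302  138   35   90 2691] [474.4 355.2  30. ]
```

The lamp and models are where they should be, so I'm handing in.

```bash
python3 -c "
from bench import close_job
print(close_job())"
```

```text
the job is handed in; nothing more can be done
None
```

The job is handed in at about 61 s, with no verdict returned: the three models stand on the plate, both sides had over four seconds of lamp, the table was turned half a turn to its far click, and the lamp lies back mid-pad.

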